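# Close down the regulator display

### The arm

A 6-joint arm with a two-finger parallel gripper is mounted at the origin on the work surface. World frame = base frame: x ahead of the robot, y to its left, z up, the work surface at z = 0. Lengths are in mm, angles in rad, forces in N, time in s.
With the tool pointing down it reaches from about 325 to 850 mm from the base axis. Payload 15.5 kg.
Tool frame: the origin (TCP) lies on the centre line of the jaws, within the pads' length; the fingertips stand 17 mm ahead of it and the grasp point (between the pads) lies 2 mm behind it (tip_reach is the distance from the TCP to the fingertips, in mm); z points along the fingers, y is the line along which they close (so a half turn about z gives the same grasp; the last joint's range is limited). The gripper opens to 91 mm and grips with 3 to 60 N. Pads are 32 mm wide; open, the fingers measure 118 mm over their backs; the gripper's body (76 mm by 178 mm) begins 60 mm behind the grasp point.
Start: joints at [-0.096, 0.494, 1.345, -0, 1.302, -0.096], TCP at [625.001, 0.003, 230.915] pointing down, gripper open.
Joint ranges: [-2.91, 2.91], [-0.82, 2.16], [0.22, 2.67], [-1.22, 4.37], [0.12, 2.79], [-3.08, 3.08]. Speed limits (rad/s): [1.89, 1.89, 2.57, 3.01, 3.01, 3.01].

### API

Orientations are given as a unit quaternion [w, x, y, z].
In Python, from plant import get_state, read_camera, job_done, outline_of, tip_reach gives the robot as it stands.
- The arm moves only by the tool drive_tool, never from a script. Its argument "motion" is one flat list of numbers, 7 for each row, row after row: the shift along the tool's x, y, z each as a share of 0.03 m, from -1 to 1, then the turn, a rotation vector about the tool's x, y, z each as a share of 4 degrees, from -1 to 1, then the opening, from -1 (shut) to 1 (fully open). A call has 1 to 5 rows; each row shifts and turns the commanded pose from where the row before left it, along the tool's axes as they then stand; what a row does not reach is not made up. A row lasts 1/12 s, in which the tool goes at most 41.7 mm and 7.16 degrees, less where a joint would pass 70% of its speed; a pose out of reach is approached as far as the arm can. A call with a number of a shift or a turn outside -1 to 1 is refused whole. A call with a gripper value outside its range is refused whole. The fingers move at their own pace and stop on an object; the grip force is fixed at half the most. Time passes only in rows, so rows that do not move let the fingers close. It gives the time, the measured TCP pose, the force, the opening and the grip force at its end, in the units of the state.
- get_state(): the state, without advancing time (a new reading comes with each control period).
- read_camera(name): name is "scene" or "side" or "wrist"; returns a dict with "pixels" (384x512x3 uint8, red, green, blue), "camera_matrix" (3x3 intrinsics, pixels), "dist" ([k1, k2, p1, p2, k3] as OpenCV has them; the pictures are not rectified), "rvec" (rotation vector, rad) and "tvec" (3), from world to camera coordinates, as OpenCV has them. Camera axes: x right, y down, z forward; pixel columns grow to the right and rows downward; lengths in mm; the calibration is good to about 2 mm. A picture is of the moment at which its call begins. There is no depth.
- job_done(): hands the job in; it is judged then, once.
Trained networks look in a picture, given as the dict that the camera call returned (one of the last four; its "shot" number tells which), for a name from the list of things; names that differ only in an ending like _2 or _b are one class to them, and where a whole thing is asked for, a point or a joint stands for the part that bears it (a point fixed in the world has none). Each returns a list of dicts, best first, with "confidence" (0 to 1); they miss things now and then, are a little off and sometimes report something else, mostly with a low value. They report only what shows in the picture. A call takes as long as a camera call. They do not tell look-alikes from the thing itself.
- outline_of(thing, picture): "region" (384x512 bool, what is visible of it) and "bbox" ([left, top, width, height] in pixels, round what is visible of it).
The state is a dict: "time": time; "joint_positions": joint angles; "qvel": joint speeds; "tau": joint torques, N m; "position": TCP position; "tool_rot": TCP orientation; "wrist_force": force on the tool from outside, world axes, zero at the start; "ft_torque": the same for the moment, N m; "grip_width": finger opening in mm; "gripper_force": force on a finger pad.
Only numpy, scipy, OpenCV 4.12 (cv2) and the standard library are available. Lean on these libraries where they do the work, as an engineer would, in place of code of your own. Each camera call takes 0.05 s, during which the arm holds its last target. There are 200 camera calls.

### The job

Close the regulator display for the night: turn every regulator's knob fully anticlockwise to its stop, and slide each brass union nut lying on the counter down over an outlet stem, one to a stem, until it sits on the flange. When all of that is done, pick up the hand scanner, hold it in the air pointing at the middle of the label on the turntable hub from roughly a hand's breadth away, steady for a good second, then lay it back flat on the middle of its rubber mat. Leave the gauge, the steel screw and the tin at the turntable's rim where they are.

Things in the scene. Friction and masses are not known exactly. Their poses are not given: they have to be found in the camera images.
- turntable: Wooden turntable, locked and fixed: disc 330 mm across, its top 12 mm above the counter; origin at the centre on the counter. A hub 60 mm across rises in the middle to 32 mm above the counter and carries the label. Three fixed regulators stand on it about 95 mm from the centre.
- label (a point): Middle of the paper label (42 x 30 mm, dark bars) lying flat, face up, on the turntable's hub.
- beam (a point): Middle of the hand scanner's window at its nose. The z axis of this point is the line of sight, out of the window: ahead (scanner +x) and 45 degrees downward when the scanner lies level. Lies 73.5 mm ahead of (x) and 13 mm above the scanner's origin.
- scanner: Loose hand scanner, 146 mm long, 160 g, starting on the rubber mat. Grey handle 34 mm wide (y), 28 mm high, x = -72 to +32 mm; black head 50 mm wide, 34 mm high, x = 32 to 74 mm. Origin under the middle of the flat underside; x points to the head, z up. Balance point near x = +10 mm. It reads from 60 to 200 mm away.
- mat: Fixed black rubber mat, 210 x 100 x 3 mm; origin at the centre of its underside on the counter, x along the long side.
- knob_a (a joint): Knob on top of the orange plastic regulator, rad: 0 = fully anticlockwise seen from above (the off stop), growing clockwise to 4.6. Friction about 0.05 N m; it stays where it is left.
- grip_a (a point): On the axis of the orange regulator's knob, turning with it: middle of the grip bar (42 mm along x, 14 mm along y, 22 mm high; its top 11 mm above here). Under it a disc 44 mm across (top 11 mm below here), then the 76 mm housing. A white line marks the bar's +x end; at the off stop it points straight away from the outlet stem, to a white tick.
- seat_a (a point): Outlet stem of the orange regulator, 72 mm from its knob's axis: this point is on the stem's axis, on top of the flange (32 mm across) where a nut sits. The fixed steel stem is 16 mm in diameter and rises 36 mm from here, the last 8 mm tapering to 9 mm. The knob's top is 29 mm above this height.
- knob_b (a joint): Knob on top of the grey plastic regulator, rad: 0 = fully anticlockwise seen from above (the off stop), growing clockwise to 4.6. Friction about 0.05 N m; it stays where it is left.
- grip_b (a point): On the axis of the grey regulator's knob, turning with it: middle of the grip bar (42 mm along x, 14 mm along y, 22 mm high; its top 11 mm above here). Under it a disc 44 mm across (top 11 mm below here), then the 76 mm housing. A white line marks the bar's +x end; at the off stop it points straight away from the outlet stem, to a white tick.
- seat_b (a point): Outlet stem of the grey regulator, 72 mm from its knob's axis: this point is on the stem's axis, on top of the flange (32 mm across) where a nut sits. The fixed steel stem is 16 mm in diameter and rises 36 mm from here, the last 8 mm tapering to 9 mm. The knob's top is 29 mm above this height.
- knob_c (a joint): Knob on top of the black plastic regulator, rad: 0 = fully anticlockwise seen from above (the off stop), growing clockwise to 4.6. Friction about 0.05 N m; it stays where it is left.
- grip_c (a point): On the axis of the black regulator's knob, turning with it: middle of the grip bar (42 mm along x, 14 mm along y, 22 mm high; its top 11 mm above here). Under it a disc 44 mm across (top 11 mm below here), then the 76 mm housing. A white line marks the bar's +x end; at the off stop it points straight away from the outlet stem, to a white tick.
- seat_c (a point): Outlet stem of the black regulator, 72 mm from its knob's axis: this point is on the stem's axis, on top of the flange (32 mm across) where a nut sits. The fixed steel stem is 16 mm in diameter and rises 36 mm from here, the last 8 mm tapering to 9 mm. The knob's top is 29 mm above this height.
- nut_1: Loose brass hexagonal union nut lying on the counter, 36 mm across flats (flats face along its x axis and every 60 degrees), 22 mm high, bore 21 mm right through, 90 g; origin at its very middle, z along the bore; both ends are alike. Two or three nuts are present.
- nut_2: Loose brass hexagonal union nut lying on the counter, 36 mm across flats (flats face along its x axis and every 60 degrees), 22 mm high, bore 21 mm right through, 90 g; origin at its very middle, z along the bore; both ends are alike. Two or three nuts are present.
- nut_3: Loose brass hexagonal union nut lying on the counter, 36 mm across flats (flats face along its x axis and every 60 degrees), 22 mm high, bore 21 mm right through, 90 g; origin at its very middle, z along the bore; both ends are alike. Two or three nuts are present.
- gauge: Bystander: chrome pressure gauge lying on its back, 48 mm across, 20 mm high, at the turntable's rim; origin at the centre of its underside.
- screw: Bystander: small steel pressure screw lying at the turntable's rim, 39 mm long with a 26 mm cross bar, 10 mm high; origin under its middle.
- tin: Bystander: small tin, 38 mm across, 30 mm high, standing at the turntable's rim; origin at the centre of its underside.
Mind the look-alikes: they are no part of the job. Leave any purple look-alike of the nut_1 alone.

How it is judged:
By the outcome, as a careful person would: the job done as asked, in the order asked, and still so for the second after the job is handed in, with the robot touching nothing.
Of nut_1, nut_2, nut_3 only 2 to 3 are there at a start; the rules pass over those that are not, and their reading is None.
At some moment in a run one of nut_1, nut_2, nut_3, scanner may be knocked a few centimetres aside while the robot is not near it.
Once in a run the grip may slacken for a moment while it holds something.
It also fails if it takes over 208 s, if anything falls off the work surface, if the arm or the gripper's body presses on something with over 40 N, if the wrist force passes 120 N, or if a joint passes its speed limit or range.

## Working session

There is one attempt and no reset: what is moved stays moved. The work goes in short steps, Python scripts to look and compute and a tool call to move; the robot and the scene stay as the last step left them, time stands still between calls to the robot, and variables do not carry over. Pictures are saved under pics/ and viewed, at most 14 in all, crops included, and the job is handed in when it is done.

Besides the shell and the picture viewer there is one more tool, called after "Call:" as name(argument=value, ...) on one line, values as JSON. drive_tool: Moves the arm, as the interface text tells. Shift numbers are shares of 0.03 m and turn numbers shares of 4 degrees, none past 1 either way. Its arguments: {"type":"object","properties":{"motion":{"type":"array"}},"required":["motion"]}

```bash
mkdir -p pics; ls; cat > h.py <<'E'
import numpy as np, cv2
from plant import *
from scipy.spatial.transform import Rotation as R
def snap(name,fn=None):
    p=read_camera(name)
    if fn: cv2.imwrite('pics/'+fn,cv2.cvtColor(p['pixels'],cv2.COLOR_RGB2BGR))
    return p
def cam(p):
    M,_=cv2.Rodrigues(np.array(p['rvec'],float)); t=np.array(p['tvec'],float).ravel()
    return M,t,-M.T@t
def ray(p,uv):
    M,t,c=cam(p)
    u=cv2.undistortPoints(np.array([[uv]],float),np.array(p['camera_matrix'],float),np.array(p['dist'],float)).ravel()
    d=M.T@np.array([u[0],u[1],1]); return c,d/np.linalg.norm(d)
def onz(p,uv,z):
    c,d=ray(p,uv); return c+d*(z-c[2])/d[2]
def tri(obs):
    A=np.zeros((3,3));b=np.zeros(3);L=[]
    for p,uv in obs:
        c,d=ray(p,uv);P=np.eye(3)-np.outer(d,d);A+=P;b+=P@c;L.append((c,P))
    x=np.linalg.solve(A,b); return x,[round(float(np.linalg.norm(P@(x-c))),1) for c,P in L]
def proj(p,X):
    q,_=cv2.projectPoints(np.array(X,float).reshape(-1,3),np.array(p['rvec'],float),np.array(p['tvec'],float),np.array(p['camera_matrix'],float),np.array(p['dist'],float))
    return q.reshape(-1,2)
def cen(r):
    ys,xs=np.nonzero(r['region']); return np.array([xs.mean(),ys.mean()])
E
python3 - <<'E'
from h import *
ims=[]
for n in ['scene','side','wrist']:
    p=snap(n,n+'0.png'); ims.append(p['pixels'])
    print(n,cam(p)[2].round(),np.array(p['camera_matrix'])[0,0].round(), cam(p)[0][2].round(2))
    for t in ['nut_1','scanner','mat','turntable','grip_a','seat_a','gauge','screw','tin']:
        for r in outline_of(t,p): print(' ',t,round(r['confidence'],2),r['bbox'],cen(r).round(1))
E
python3 -c "
import cv2,numpy as np
a=[cv2.imread('pics/%s0.png'%n) for n in ['scene','side']]
for n in ['scene','side']: cv2.imwrite('pics/%sL.png'%n,cv2.resize(cv2.imread('pics/%s0.png'%n),(800,600),interpolation=cv2.INTER_CUBIC))"
```

```text
pics
scene [1300.  528. 1161.] 494.0 [-0.52 -0.36 -0.77]
  nut_1 0.61 [340.3, 210.2, 10.4, 12.4] [345.3 213.1]
  nut_1 0.57 [327.7, 245.9, 14.7, 10.8] [337.  250.1]
  nut_1 0.57 [359.1, 231.8, 13.3, 14.4] [363.3 240.9]
  nut_1 0.45 [380.2, 222.9, 15.5, 17.3] [387.1 230.8]
  scanner 0.57 [174.1, 121.6, 43.2, 33.3] [194.2 138.1]
  mat 0.91 [161.5, 120.0, 62.9, 42.8] [188.1 145.7]
  turntable 0.95 [197.7, 161.6, 109.4, 92.7] [248.9 211.5]
  grip_a 0.67 [271.2, 172.3, 11.4, 19.7] [277.1 181.4]
  grip_a 0.5 [234.9, 212.5, 10.5, 12.5] [239.5 219. ]
  grip_a 0.45 [221.7, 180.5, 6.2, 1.4] [222.4 179.4]
  seat_a 0.88 [227.3, 213.4, 39.8, 30.4] [245.1 226.2]
  seat_a 0.86 [261.2, 160.2, 29.1, 41.7] [275.2 183.3]
  seat_a 0.75 [203.5, 173.3, 35.5, 28.6] [220.  186.5]
  seat_a 0.36 [234.0, 211.3, 10.0, 15.7] [239.4 218.9]
  gauge 0.45 [241.0, 160.5, 17.5, 16.8] [248.3 169. ]
  screw 0.42 [208.0, 215.5, 2.6, 11.2] [208.3 218.2]
  screw 0.37 [328.1, 244.6, 15.9, 12.4] [338.1 250.3]
  screw 0.16 [220.9, 176.6, 7.1, 6.9] [222.8 179.3]
  tin 0.56 [160.8, 119.5, 64.7, 47.3] [188.3 145.3]
  tin 0.5 [28
[... 1017 characters left out ...]
1]
  tin 0.23 [272.4, 212.6, 53.8, 51.8] [298.8 239.9]
wrist [625.  71. 384.] 315.0 [-0.   -0.25 -0.97]
  scanner 0.18 [181.7, 228.5, 94.6, 68.4] [215.3 253.2]
  turntable 0.71 [86.9, 33.8, 271.7, 265.1] [226.1 150.1]
  grip_a 0.97 [120.1, 120.3, 46.5, 45.6] [140.3 140.3]
  grip_a 0.68 [195.0, 241.0, 20.3, 54.0] [206.  277.8]
  seat_a 0.91 [86.5, 103.0, 95.9, 106.1] [139.7 149.4]
  seat_a 0.76 [180.3, 227.0, 98.6, 70.2] [216.8 253.6]
  seat_a 0.58 [269.5, 67.1, 66.5, 117.4] [301.1 137.3]
  gauge 0.82 [117.9, 216.2, 31.0, 24.8] [130.3 225.1]
  screw 0.68 [303.8, 212.8, 25.1, 27.5] [314.2 226.1]
  tin 0.7 [191.4, 46.0, 38.6, 40.5] [209.  65.]
  tin 0.38 [300.7, 212.9, 26.5, 27.2] [314.  226.6]
```

View pics/sceneL.png

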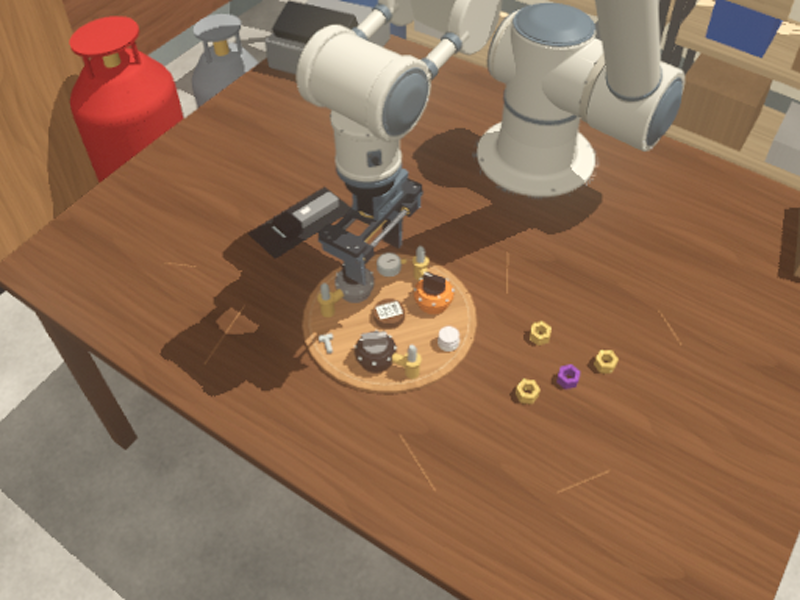

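View pics/wrist0.png

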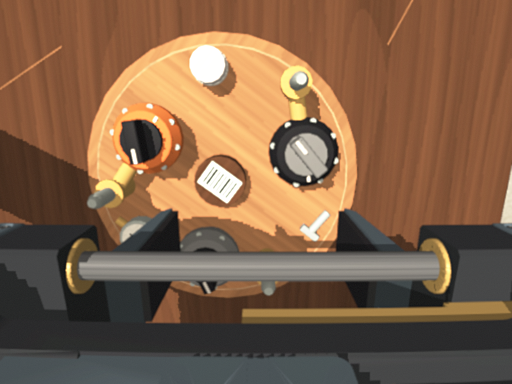

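```bash
python3 - <<'E'
from h import *
s=snap('scene');d=snap('side');w=snap('wrist')
print('wrist rows',cam(w)[0].round(2).tolist()); st=get_state(); print(st['position'],st['tool_rot'],R.from_quat(np.array(st['tool_rot'])[[1,2,3,0]]).as_matrix().round(2).tolist(),st['grip_width'],st['time'])
for n,uv in dict(n1=(345.3,213.1),n2=(337,250.1),purple=(363.3,240.9),n3=(387.1,230.8)).items(): print(n,onz(s,uv,11).round())
for uv in [(161.5,154.1),(128.9,156.3),(194.1,152.6),(159.8,183.5)]: print('side',onz(d,uv,11).round())
print('scanner',onz(d,(325.3,352.3),17).round(),onz(s,(194.2,138.1),17).round(),'mat',onz(d,(337.5,358.9),3).round(),onz(s,(188.1,145.7),3).round())
for n,a,b in [('orange',(140.3,140.3),(277.1,181.4)),('black',(305,150),(239.5,219))]: print(n,tri([(w,a),(s,b)]))
for n,uv,z in [('hub',(220,180),32),('orange st',(100,197),70),('black st',(299,80),70),('grey',(208,255),80),('tin',(209,65),30),('gauge',(130,225),20),('screw',(314,226),10)]: print(n,onz(w,uv,z).round())
E
```

```text
wrist rows [[1.0, 0.0, -0.0], [0.0, -0.97, 0.25], [-0.0, -0.25, -0.97]]
[6.25004989e+02 1.09800177e-02 2.30923420e+02] [3.56305119e-07 7.07104716e-01 7.07108846e-01 1.05748719e-05] [[-0.0, 1.0, 0.0], [1.0, 0.0, 0.0], [0.0, 0.0, -1.0]] 91.28174455438716 1.65
n1 [458. 248.  11.]
n2 [583. 288.  11.]
purple [516. 336.  11.]
n3 [448. 378.  11.]
side [513. 333.  11.]
side [444. 376.  11.]
side [581. 288.  11.]
side [454. 244.  11.]
scanner [ 458. -308.   17.] [ 462. -311.   17.] mat [ 473. -326.    3.] [ 490. -316.    3.]
orange (array([507.69601936,  43.50955723,  70.29982442]), [0.6, 0.6])
black (array([673.63709835,  30.39199658,  63.84234308]), [3.3, 3.3])
hub [581.  -5.  32.]
orange st [459. -15.  70.]
black st [663. 101.  70.]
grey [572. -75.  80.]
tin [572. 120.  30.]
gauge [466. -64.  20.]
screw [695. -69.  10.]
```

View pics/sideL.png

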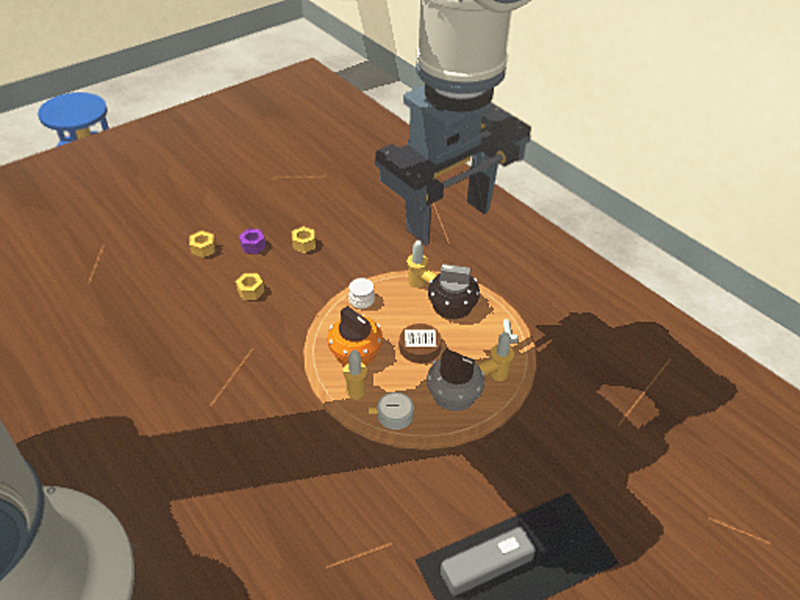

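Call:
drive_tool(motion=[-0.8, -0.5, -0.6, 0, 0, 0, 1, -0.8, -0.5, -0.6, 0, 0, 0, 1, -0.8, -0.5, -0.6, 0, 0, 0, 1, -0.8, -0.5, -0.6, 0, 0, 0, 1, 0, 0, 0, 0, 0, 0, 1])

```text
time: 2.07
position: [564.2, -99.6, 306.5]
tool_rot: [0.002, 0.708, 0.706, 0.001]
wrist_force: [0.3, -0.3, 0.3]
grip_width: 91.4
gripper_force: 0.0
```

```bash
cat > v.py <<'E'
from h import *; import pickle,sys
k=sys.argv[1]; p=snap('wrist','v%s.png'%k); pickle.dump(p,open('v%s.pkl'%k,'wb')); s=get_state(); print(s['position'].round(1) if hasattr(s['position'],'round') else s['position'],s['time'])
for t in sys.argv[2:]:
    for r in outline_of(t,p): print(' ',t,round(r['confidence'],2),np.round(r['bbox'],1),cen(r).round(1))
E
python3 v.py 1 grip_a seat_a
```

```text
[564.8 -97.9 304.9] 2.1167
  grip_a 0.91 [329.3  43.8  40.3  39.6] [349.3  62.4]
  grip_a 0.88 [187.7  24.7  38.7  45.7] [206.5  48.2]
  grip_a 0.69 [241.8 146.7  37.4  41.8] [257.6 167.8]
  seat_a 0.97 [230.2 135.6  95.9  57.8] [268.  166.3]
  seat_a 0.92 [160.   17.5  79.4  98.3] [202.8  60.4]
  seat_a 0.92 [313.4   0.7  60.9  94.4] [343.4  54.5]
  seat_a 0.36 [248.8   1.2  29.5   8.1] [263.    3.1]
```

Call:
drive_tool(motion=[0, 1, 0, 0, 0, 0, 1, 0, 1, 0, 0, 0, 0, 1, 0, 1, 0, 0, 0, 0, 1, 0, 1, 0, 0, 0, 0, 1, 0, 0, 0, 0, 0, 0, 1])

```text
time: 2.63
position: [689.0, -94.4, 300.2]
tool_rot: [-0.001, 0.706, 0.708, -0.0]
wrist_force: [1.0, 1.1, -0.6]
grip_width: 91.3
gripper_force: 0.0
```

```bash
python3 v.py 2 grip_a seat_a; python3 -c "
import cv2
for k in '12':
    a=cv2.imread('pics/v%s.png'%k)[0:260]; cv2.imwrite('pics/v%sc.png'%k,cv2.resize(a,(800,406),interpolation=cv2.INTER_CUBIC))"
```

```text
[686.9 -94.5 300.3] 2.6833
  grip_a 0.96 [84.2 32.5 40.5 44.4] [101.1  53.4]
  grip_a 0.93 [143.7 151.9  36.2  41.1] [160.7 172.9]
  grip_a 0.81 [229.2  46.1  35.1  41.2] [245.   65.7]
  grip_a 0.49 [250.1 132.5  26.8  28.1] [263.  144.1]
  seat_a 0.98 [215.5   3.   60.7  99. ] [244.6  58.1]
  seat_a 0.87 [51.3 24.9 92.1 95.4] [102.4  68.4]
  seat_a 0.73 [139.7 139.3  88.9  61.8] [175.4 171.5]
```

View pics/v1c.png

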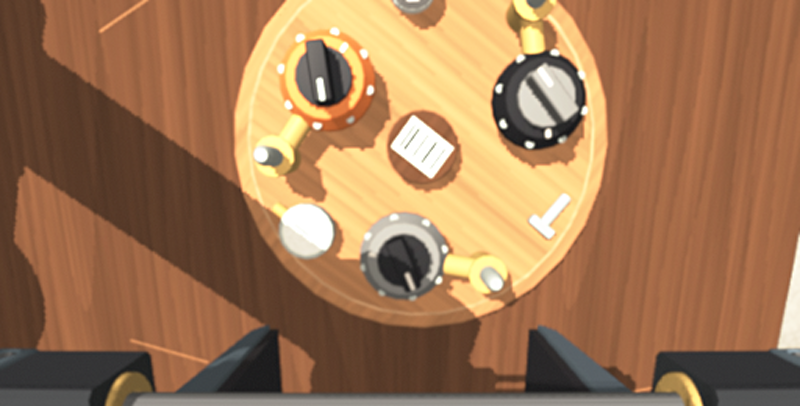

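View pics/v2c.png

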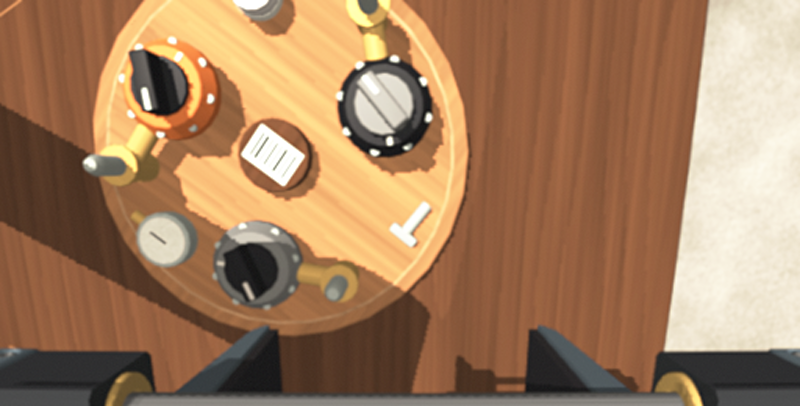

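```bash
cat > fit.py <<'E'
from h import *; import pickle
from scipy.optimize import minimize
v=[pickle.load(open('v%d.pkl'%k,'rb')) for k in (1,2)]
def bar(x,y,z,th,h=3):
    c,s=np.cos(th),np.sin(th)
    B=[(x+c*a-s*b,y+s*a+c*b,z+e) for a in(-21,21) for b in(-7,7) for e in(-11,11)]
    t=np.linspace(0,2*np.pi,24)
    D=[(x+22*np.cos(q),y+22*np.sin(q),z+e) for q in t for e in(-11,-11-h)]
    return B,D
def mask(p,B,D):
    m=np.zeros((384*4,512*4),np.uint8)
    for P in(B,D):
        cv2.fillConvexPoly(m,cv2.convexHull((proj(p,P)*4+1.5).round().astype(np.int32)),1)
    return m[1::4,1::4]>0
if __name__=='__main__':
    names=['orange','grey','black']
    C={'orange':[(206.5,48.2),(101.1,53.4)],'grey':[(257.6,167.8),(160.7,172.9)],'black':[(349.3,62.4),(245,65.7)]}
    # networks only accept last shots: retake outlines at present view, use stored uv for view 1
    for n in names: print(n,tri([(v[i],C[n][i]) for i in(0,1)]))
    print('stems',[tri([(v[0],np.array(a)*.64),(v[1],np.array(b)*.64)]) for a,b in [((267,156),(92,164)),((494,282),(334,292)),((537,2),(368,6))]])
    print('hub',tri([(v[0],np.array((424,147))*.64),(v[1],np.array((273,154))*.64)]))
    for i,L in enumerate([{'orange':((319,62),(321,90)),'grey':((402,258),(411,283)),'black':((560,98),(547,77))},{'orange':((158,85),(146,100)),'grey':((248,266),(249,290)),'black':((387,105),(371,84))}]):
        for n in L:
            a,b=[onz(v[i],np.array(q)*.64,85) for q in L[n]]; print(n,i,a.round(),b.round(),np.degrees(np.arctan2(*(b-a)[[1,0]])).round())
E
python3 fit.py
python3 -c "
import cv2,numpy as np
a=cv2.imread('pics/v1.png');b=cv2.imread('pics/v2.png')
f=lambda i,x,y,s=80:cv2.resize(i[max(y,0):y+s,max(x,0):x+s],(260,260),interpolation=cv2.INTER_CUBIC)
o=np.vstack([np.hstack([f(a,160,20),f(a,235,130),f(a,305,0)]),np.hstack([f(b,50,30),f(b,140,130),f(b,205,0)])])
cv2.imwrite('pics/m.png',o)"
```

```text
orange (array([504.51241311,  43.91374554,  64.39788848]), [0.2, 0.2])
grey (array([563.9610177 , -98.91543457,  60.34375268]), [0.2, 0.2])
black (array([672.75984829,  28.5618311 ,  64.87778486]), [0.6, 0.6])
stems [(array([468.82847008, -15.2519987 , 101.69700098]), [0.5, 0.5]), (array([ 635.10031098, -110.45636822,   86.55781483]), [0.3, 0.3]), (array([662.53981824,  94.63564043,  64.79780166]), [0.5, 0.5])]
hub (array([581.88458113,  -6.83245797,  38.65986272]), [0.2, 0.2])
orange 0 [505.  49.  85.] [506.  30.  85.] -88.0
grey 0 [564. -91.  85.] [ 571. -111.   85.] -71.0
black 0 [678.  25.  85.] [667.  39.  85.] 126.0
orange 1 [514.  39.  85.] [504.  30.  85.] -135.0
grey 1 [570. -91.  85.] [ 569. -110.   85.] -92.0
black 1 [677.  25.  85.] [665.  39.  85.] 129.0
```

View pics/m.png

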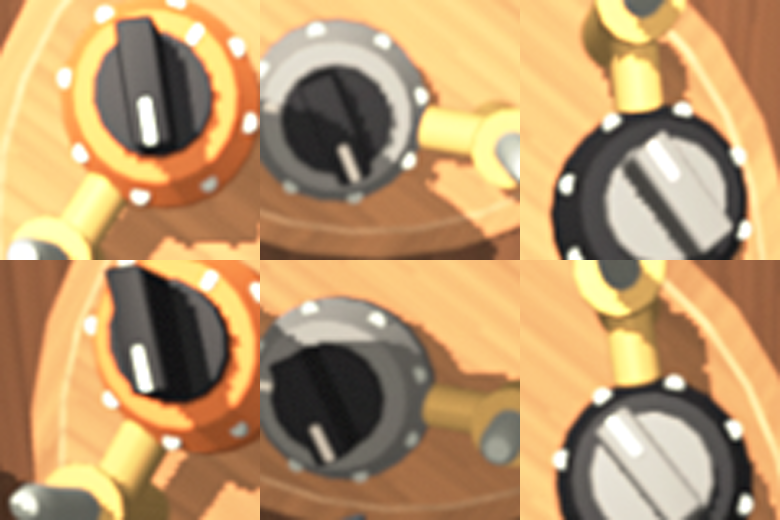

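```bash
cat > fit2.py <<'E'
from fit import *
def fitknob(views,regs,x0,fixed_h=None):
    def cost(q):
        c=0
        for p,r in zip(views,regs):
            m=mask(p,*bar(*q[:3],q[3],fixed_h or 3)); c+=1-(m&r).sum()/max((m|r).sum(),1)
        return c
    best=min((minimize(cost,np.r_[x0[:3],x0[3]+d],method='Nelder-Mead',options=dict(initial_simplex=np.r_[x0[:3],x0[3]+d]+np.vstack([np.zeros(4),np.diag([5,5,6,.25])]),maxiter=250)) for d in(-.15,.15)),key=lambda r:r.fun)
    return best.x,best.fun
if __name__=='__main__':
    C={'orange':[(206.5,48.2),(101.1,53.4)],'grey':[(257.6,167.8),(160.7,172.9)],'black':[(349.3,62.4),(245,65.7)]}
    X={'orange':(505,44,67,-1.36),'grey':(564,-98,67,-1.22),'black':(673,29,67,2.18)}
    regs=[[(cen(r),r['region']) for r in outline_of('grip_a',p)] for p in v]
    for n in C:
        rr=[min(regs[i],key=lambda t:np.linalg.norm(t[0]-C[n][i]))[1] for i in(0,1)]
        for h in(2,5):
            x,f=fitknob(v,rr,X[n],h); print(n,h,x[:3].round(1),np.degrees(x[3]).round(1),round(f,3))
    pts={'orange':[(167.7,97),(57.7,103.8)],'grey':[(316,179),(213,186)],'black':[(342,3),(236,4)]}
E
python3 fit2.py
```

```text
orange 2 [504.2  43.   73.2] -82.6 0.091
orange 5 [504.   43.2  72.6] -81.7 0.121
grey 2 [563.5 -98.4  70.3] -67.6 0.04
grey 5 [563.4 -98.6  71.2] -68.5 0.021
black 2 [673.2  29.   71.5] 129.7 0.085
black 5 [673.5  29.1  71.6] 130.0 0.096
```

Call:
drive_tool(motion=[0.82, -0.09, 1, 0, 0, 0, 1, 0.82, -0.09, 1, 0, 0, 0, 1, 0.82, -0.09, 1, 0, 0, 0, 1, 0.82, -0.09, 1, 0, 0, 0, 1, 0.82, -0.09, 1, 0, 0, 0, 1])

```text
time: 3.3
position: [670.4, 28.1, 152.3]
tool_rot: [0.0, 0.707, 0.707, 0.0]
wrist_force: [1.1, -0.4, 1.1]
grip_width: 91.1
gripper_force: 0.0
```

Call:
drive_tool(motion=[0, 0, 0, 0, 0, 1, 1, 0, 0, 0, 0, 0, 1, 1, 0, 0, 0, 0, 0, 1, 1, 0, 0, 0, 0, 0, 1, 1, 0, 0, 0, 0, 0, 1, 1])

```text
time: 3.72
position: [670.8, 27.2, 153.3]
tool_rot: [0.0, 0.82, 0.572, 0.0]
wrist_force: [-0.5, 0.2, -0.1]
grip_width: 91.0
gripper_force: 0.0
```

Call:
drive_tool(motion=[0, 0, 0, 0, 0, 1, 1, 0, 0, 0, 0, 0, 1, 1, 0, 0, 0, 0, 0, 1, 1, 0, 0, 0, 0, 0, 1, 1, 0, 0, 0, 0, 0, 1, 1])

```text
time: 4.13
position: [670.8, 27.0, 153.4]
tool_rot: [0.0, 0.907, 0.421, 0.0]
wrist_force: [0.6, -0.5, -0.1]
grip_width: 91.3
gripper_force: 0.0
```

Call:
drive_tool(motion=[0, 0, 0, 0, 0, 1, 1, 0, 0, 0, 0, 0, 1, 1, 0, 0, 0, 0, 0, 1, 1, 0, 0, 0, 0, 0, 1, 1, 0, 0, 0, 0, 0, 1, 1])

```text
time: 4.55
position: [670.8, 27.1, 153.4]
tool_rot: [-0.0, 0.966, 0.257, 0.0]
wrist_force: [1.1, 0.3, 0.5]
grip_width: 91.2
gripper_force: 0.0
```

Call:
drive_tool(motion=[0, 0, 0, 0, 0, 1, 1, 0, 0, 0, 0, 0, 1, 1, 0, 0, 0, 0, 0, 1, 1, 0, 0, 0, 0, 0, 1, 1, 0, 0, 0, 0, 0, 1, 1])

```text
time: 4.97
position: [670.8, 27.0, 153.4]
tool_rot: [0.0, 0.996, 0.085, 0.0]
wrist_force: [0.2, -0.0, -0.0]
grip_width: 91.3
gripper_force: 0.0
```

Call:
drive_tool(motion=[0, 0, 0, 0, 0, 1, 1, 0, 0, 0, 0, 0, 1, 1, 0, 0, 0, 0, 0, 1, 1, 0, 0, 0, 0, 0, 1, 1, 0, 0, 0, 0, 0, 1, 1])

```text
time: 5.38
position: [670.8, 27.0, 153.4]
tool_rot: [-0.0, 0.996, -0.089, 0.0]
wrist_force: [-0.3, -0.7, 0.0]
grip_width: 91.0
gripper_force: 0.0
```

Call:
drive_tool(motion=[0, 0, 0, 0, 0, 1, 1, 0, 0, 0, 0, 0, 1, 1, 0, 0, 0, 0, 0, 1, 1, 0, 0, 0, 0, 0, 1, 1, 0, 0, 0, 0, 0, 1, 1])

```text
time: 5.8
position: [670.8, 27.0, 153.4]
tool_rot: [-0.0, 0.965, -0.261, 0.0]
wrist_force: [-0.0, -0.5, -0.1]
grip_width: 91.2
gripper_force: 0.0
```

Call:
drive_tool(motion=[0, 0, 0, 0, 0, 1, 1, 0, 0, 0, 0, 0, 1, 1, 0, 0, 0, 0, 0, 1, 1, 0, 0, 0, 0, 0, 1, 1, 0, 0, 0, 0, 0, 1, 1])

```text
time: 6.22
position: [670.8, 27.0, 153.4]
tool_rot: [-0.0, 0.906, -0.424, 0.0]
wrist_force: [-0.3, -0.3, 0.1]
grip_width: 91.5
gripper_force: 0.0
```

```bash
cat > to.py <<'E'
# to.py x y z [phi]: shift in tool axes (shares of 30 mm, total) and turn (shares of 4 deg) to reach; phi = heading of tool y
from h import *; import sys
s=get_state(); q=np.array(s['tool_rot']); M=R.from_quat(q[[1,2,3,0]]).as_matrix(); a=[float(t) for t in sys.argv[1:]]
ph=np.degrees(np.arctan2(M[1,1],M[0,1])); p=np.array(s['position'])
print('t',round(s['time'],1),'pos',p.round(1),'phi',ph.round(1),'tilt',M[:,2].round(3),'j',np.round(s['joint_positions'],2),'F',np.round(s['wrist_force'],1),'T',np.round(s['ft_torque'],2),'w',round(s['grip_width'],1),'gf',round(s['gripper_force'],1))
if a:
    d=np.array(a[:3])-p; print('shift total',(M.T@d/30).round(2),'turn z',[((ph-f+180)%360-180)/4 for f in a[3:4]])
    if len(a)>3: # shift if the turn is made first
        f=np.radians(a[3]); N=np.array([[-np.sin(f),np.cos(f),0],[np.cos(f),np.sin(f),0],[0,0,-1]]).T
        N=np.column_stack([[-np.sin(f)*-1*-1,np.cos(f),0],[np.cos(f),np.sin(f),0],[0,0,-1]]); print('shift after turn',(N.T@d/30).round(2))
E
python3 to.py 673.3 29 82 -140
```

```text
t 6.2 pos [670.8  27.  153.4] phi -140.2 tilt [ 0.  0. -1.] j [-0.05  0.63  1.31  0.    1.2   2.4 ] F [-0.3 -0.3  0.1] T [ 0.06  0.13 -0.02] w 91.5 gf 0.0
shift total [ 0.   -0.11  2.38] turn z [np.float64(-0.051442786514627414)]
shift after turn [ 0.   -0.11  2.38]
```

Call:
drive_tool(motion=[0, -0.11, 0.8, 0, 0, 0, 1, 0, 0, 0.8, 0, 0, 0, 1, 0, 0, 0.78, 0, 0, 0, 1, 0, 0, 0, 0, 0, 0, -1, 0, 0, 0, 0, 0, 0, -1])

```text
time: 6.63
position: [673.0, 29.2, 81.4]
tool_rot: [0.0, 0.906, -0.423, -0.001]
wrist_force: [0.8, 1.0, -0.3]
grip_width: 80.9
gripper_force: 0.0
```

Call:
drive_tool(motion=[0, 0, 0, 0, 0, 0, -1, 0, 0, 0, 0, 0, 0, -1, 0, 0, 0, 0, 0, 0, -1, 0, 0, 0, 0, 0, 0, -1, 0, 0, 0, 0, 0, 0, -1])

```text
time: 7.05
position: [674.3, 29.1, 82.2]
tool_rot: [-0.0, 0.906, -0.423, 0.0]
wrist_force: [0.3, -0.2, 0.8]
grip_width: 47.5
gripper_force: 0.0
```

```bash
python3 to.py 673.3 29 82
```

```text
t 7.0 pos [674.3  29.1  82.2] phi -140.0 tilt [ 0.001 -0.    -1.   ] j [-0.05  0.72  1.36 -0.    1.07  2.4 ] F [ 0.3 -0.2  0.8] T [ 0.13  0.14 -0.01] w 47.5 gf 0.0
shift total [-0.02  0.03  0.01] turn z []
```

Call:
drive_tool(motion=[0, 0, 0, 0, 0, 0, -1, 0, 0, 0, 0, 0, 0, -1, 0, 0, 0, 0, 0, 0, -1, 0, 0, 0, 0, 0, 0, -1, 0, 0, 0, 0, 0, 0, -1])

```text
time: 7.47
position: [673.9, 29.0, 81.5]
tool_rot: [0.0, 0.906, -0.423, -0.0]
wrist_force: [-16.3, -16.6, 8.4]
grip_width: 14.1
gripper_force: 13.2
```

Call:
drive_tool(motion=[0, 0, 0, 0, 0, 0, -1, 0, 0, 0, 0, 0, 0, -1, 0, 0, 0, 0, 0, 0, -1])

```text
time: 7.72
position: [673.7, 28.8, 81.5]
tool_rot: [0.0, 0.906, -0.423, -0.0]
wrist_force: [-3.8, -3.6, 3.4]
grip_width: 14.0
gripper_force: 30.0
```

```bash
python3 to.py 673.3 29 82
```

```text
t 7.7 pos [673.7  28.8  81.5] phi -140.0 tilt [-0.001 -0.    -1.   ] j [-0.05  0.72  1.36 -0.    1.07  2.4 ] F [-3.8 -3.6  3.4] T [-0.64  0.86  0.  ] w 14.0 gf 30.0
shift total [-0.01  0.01 -0.02] turn z []
```

Call:
drive_tool(motion=[0, 0, 0, 0, 0, -1, -1, 0, 0, 0, 0, 0, -1, -1, 0, 0, 0, 0, 0, -1, -1, 0, 0, 0, 0, 0, -1, -1, 0, 0, 0, 0, 0, -1, -1])

```text
time: 8.13
position: [673.4, 28.6, 81.5]
tool_rot: [0.001, 0.966, -0.257, -0.001]
wrist_force: [-5.3, -6.3, 4.6]
grip_width: 13.8
gripper_force: 30.0
```

Call:
drive_tool(motion=[0, 0, 0, 0, 0, -1, -1, 0, 0, 0, 0, 0, -1, -1, 0, 0, 0, 0, 0, -1, -1, 0, 0, 0, 0, 0, -1, -1, 0, 0, 0, 0, 0, -1, -1])

```text
time: 8.55
position: [673.4, 28.2, 81.5]
tool_rot: [0.001, 0.996, -0.085, -0.001]
wrist_force: [-5.8, -8.3, 5.4]
grip_width: 14.3
gripper_force: 30.1
```

Call:
drive_tool(motion=[0, 0, 0, 0, 0, -1, -1, 0, 0, 0, 0, 0, -1, -1, 0, 0, 0, 0, 0, -1, -1, 0, 0, 0, 0, 0, -1, -1, 0, 0, 0, 0, 0, -1, -1])

```text
time: 8.97
position: [673.3, 28.0, 81.5]
tool_rot: [0.001, 0.996, 0.089, -0.001]
wrist_force: [-5.6, -11.1, 5.7]
grip_width: 14.0
gripper_force: 30.1
```

Call:
drive_tool(motion=[0, 0, 0, 0, 0, -1, -1, 0, 0, 0, 0, 0, -1, -1, 0, 0, 0, 0, 0, -1, -1, 0, 0, 0, 0, 0, -1, -1, 0, 0, 0, 0, 0, -1, -1])

```text
time: 9.38
position: [673.5, 27.6, 81.5]
tool_rot: [0.001, 0.966, 0.26, -0.001]
wrist_force: [-5.5, -13.0, 4.1]
grip_width: 13.6
gripper_force: 30.1
```

Call:
drive_tool(motion=[0, 0, 0, 0, 0, -1, -1, 0, 0, 0, 0, 0, -1, -1, 0, 0, 0, 0, 0, -1, -1, 0, 0, 0, 0, 0, -1, -1, 0, 0, 0, 0, 0, -1, -1])

```text
time: 9.8
position: [673.7, 27.4, 81.5]
tool_rot: [0.001, 0.906, 0.424, -0.001]
wrist_force: [-3.8, -14.5, 4.0]
grip_width: 13.7
gripper_force: 30.1
```

Call:
drive_tool(motion=[0, 0, 0, 0, 0, -1, -1, 0, 0, 0, 0, 0, -1, -1, 0, 0, 0, 0, 0, -1, -1, 0, 0, 0, 0, 0, -1, -1, 0, 0, 0, 0, 0, -1, -1])

```text
time: 10.22
position: [674.0, 27.3, 81.6]
tool_rot: [0.001, 0.818, 0.575, -0.001]
wrist_force: [-1.4, -15.5, 2.1]
grip_width: 14.1
gripper_force: 30.0
```

Call:
drive_tool(motion=[0, 0, 0, 0, 0, -1, -1, 0, 0, 0, 0, 0, -1, -1, 0, 0, 0, 0, 0, -1, -1, 0, 0, 0, 0, 0, -1, -1])

```text
time: 10.55
position: [674.2, 27.2, 81.6]
tool_rot: [0.001, 0.73, 0.683, -0.001]
wrist_force: [-1.0, -14.7, 1.7]
grip_width: 13.4
gripper_force: 30.0
```

```bash
python3 to.py 673.3 29 82
```

```text
t 10.6 pos [674.2  27.2  81.6] phi -3.8 tilt [ 0.    -0.003 -1.   ] j [-0.05  0.72  1.36 -0.    1.07  0.02] F [ -1.  -14.7   1.7] T [-2.93  0.24 -0.05] w 13.4 gf 30.0
shift total [ 0.06 -0.03 -0.02] turn z []
```

Call:
drive_tool(motion=[0, 0, 0, 0, 0, -1, -1, 0, 0, 0, 0, 0, -1, -1, 0, 0, 0, 0, 0, -1, -1])

```text
time: 10.8
position: [674.4, 27.2, 81.5]
tool_rot: [0.001, 0.655, 0.756, -0.001]
wrist_force: [-0.2, -15.4, 0.3]
grip_width: 13.9
gripper_force: 30.0
```

```bash
python3 to.py
```

```text
t 10.8 pos [674.4  27.2  81.5] phi 8.2 tilt [ 0.001 -0.002 -1.   ] j [-0.05  0.72  1.36 -0.    1.07 -0.19] F [ -0.2 -15.4   0.3] T [-2.91  0.04 -0.01] w 13.9 gf 30.0
```

Call:
drive_tool(motion=[0, 0, 0, 0, 0, -1, -1, 0, 0, 0, 0, 0, -0.5, -1, 0, 0, 0, 0, 0, 0, -1])

```text
time: 11.05
position: [674.4, 27.5, 81.6]
tool_rot: [0.001, 0.615, 0.788, -0.0]
wrist_force: [0.1, -13.2, 0.4]
grip_width: 15.1
gripper_force: 31.1
```

```bash
python3 to.py
```

```text
t 11.1 pos [674.4  27.5  81.6] phi 14.1 tilt [ 0.001 -0.002 -1.   ] j [-0.05  0.72  1.36 -0.    1.07 -0.29] F [  0.1 -13.2   0.4] T [-2.47  0.01 -1.1 ] w 15.1 gf 31.1
```

Call:
drive_tool(motion=[0, 0, 0, 0, 0, 0, 0.2, 0, 0, 0, 0, 0, 0, 0.2, 0, 0, 0, 0, 0, 0, 0.2, 0, 0, 0, 0, 0, 0, 0.2, 0, 0, -0.8, 0, 0, 0, 0.2])

```text
time: 11.47
position: [671.6, 29.5, 101.8]
tool_rot: [-0.003, 0.616, 0.788, -0.002]
wrist_force: [-1.3, -0.3, -1.7]
grip_width: 45.6
gripper_force: 0.0
```

Call:
drive_tool(motion=[0, 0, -1, 0, 0, 0, 0.2, 0, 0, -0.8, 0, 0, 0, 0.2, 0, 0, 0, 0, 0, 0, 0.2])

```text
time: 11.72
position: [676.4, 29.3, 164.6]
tool_rot: [0.003, 0.616, 0.788, 0.002]
wrist_force: [0.9, -0.7, 1.1]
grip_width: 54.7
gripper_force: 0.0
```

```bash
python3 to.py 563.5 -98.5 150 -158
```

```text
t 11.7 pos [676.4  29.3 164.6] phi 14.0 tilt [ 0.007 -0.    -1.   ] j [-0.04  0.63  1.29  0.    1.22 -0.29] F [ 0.9 -0.7  1.1] T [ 0.04 -0.07  0.  ] w 54.7 gf 0.0
shift total [-3.22 -4.69  0.46] turn z [np.float64(43.0044611927095)]
shift after turn [2.54 5.09 0.49]
```

Call:
drive_tool(motion=[-0.64, -0.94, 0.1, 0, 0, 0, 0.2, -0.64, -0.94, 0.1, 0, 0, 0, 0.2, -0.64, -0.94, 0.1, 0, 0, 0, 0.2, -0.64, -0.94, 0.1, 0, 0, 0, 0.2, -0.64, -0.94, 0.1, 0, 0, 0, 0.2])

```text
time: 12.13
position: [559.2, -98.8, 144.2]
tool_rot: [-0.0, 0.615, 0.788, 0.0]
wrist_force: [0.2, -0.2, -0.1]
grip_width: 54.7
gripper_force: 0.0
```

Call:
drive_tool(motion=[0, 0, 0, 0, 0, 1, 0.2, 0, 0, 0, 0, 0, 1, 0.2, 0, 0, 0, 0, 0, 1, 0.2, 0, 0, 0, 0, 0, 1, 0.2, 0, 0, 0, 0, 0, 1, 0.2])

```text
time: 12.55
position: [560.3, -98.0, 144.3]
tool_rot: [-0.0, 0.744, 0.668, 0.0]
wrist_force: [1.0, 0.6, 1.0]
grip_width: 54.8
gripper_force: 0.0
```

Call:
drive_tool(motion=[0, 0, 0, 0, 0, 1, 0.2, 0, 0, 0, 0, 0, 1, 0.2, 0, 0, 0, 0, 0, 1, 0.2, 0, 0, 0, 0, 0, 1, 0.2, 0, 0, 0, 0, 0, 1, 0.2])

```text
time: 12.97
position: [560.4, -97.9, 144.2]
tool_rot: [-0.0, 0.849, 0.529, -0.0]
wrist_force: [-0.6, -0.6, 0.4]
grip_width: 54.6
gripper_force: 0.0
```

Call:
drive_tool(motion=[0, 0, 0, 0, 0, 1, 0.2, 0, 0, 0, 0, 0, 1, 0.2, 0, 0, 0, 0, 0, 1, 0.2, 0, 0, 0, 0, 0, 1, 0.2, 0, 0, 0, 0, 0, 1, 0.2])

```text
time: 13.38
position: [560.4, -97.9, 144.2]
tool_rot: [-0.0, 0.928, 0.373, -0.0]
wrist_force: [-0.4, 0.2, -0.2]
grip_width: 54.8
gripper_force: 0.0
```

Call:
drive_tool(motion=[0, 0, 0, 0, 0, 1, 0.2, 0, 0, 0, 0, 0, 1, 0.2, 0, 0, 0, 0, 0, 1, 0.2, 0, 0, 0, 0, 0, 1, 0.2, 0, 0, 0, 0, 0, 1, 0.2])

```text
time: 13.8
position: [560.4, -97.9, 144.2]
tool_rot: [-0.0, 0.978, 0.206, -0.0]
wrist_force: [0.1, 1.2, 0.7]
grip_width: 54.4
gripper_force: 0.0
```

Call:
drive_tool(motion=[0, 0, 0, 0, 0, 1, 0.2, 0, 0, 0, 0, 0, 1, 0.2, 0, 0, 0, 0, 0, 1, 0.2, 0, 0, 0, 0, 0, 1, 0.2, 0, 0, 0, 0, 0, 1, 0.2])

```text
time: 14.22
position: [560.4, -97.9, 144.2]
tool_rot: [-0.0, 0.999, 0.033, -0.0]
wrist_force: [-0.3, 0.0, -0.6]
grip_width: 54.7
gripper_force: 0.0
```

Call:
drive_tool(motion=[0, 0, 0, 0, 0, 1, 0.2, 0, 0, 0, 0, 0, 1, 0.2, 0, 0, 0, 0, 0, 1, 0.2, 0, 0, 0, 0, 0, 1, 0.2, 0, 0, 0, 0, 0, 1, 0.2])

```text
time: 14.63
position: [560.4, -97.9, 144.2]
tool_rot: [-0.0, 0.99, -0.141, -0.0]
wrist_force: [-0.1, -1.0, 0.1]
grip_width: 54.8
gripper_force: 0.0
```

Call:
drive_tool(motion=[0, 0, 0, 0, 0, 1, 0.2, 0, 0, 0, 0, 0, 1, 0.2, 0, 0, 0, 0, 0, 1, 0.2, 0, 0, 0, 0, 0, 1, 0.2, 0, 0, 0, 0, 0, 1, 0.2])

```text
time: 15.05
position: [560.3, -97.9, 144.2]
tool_rot: [-0.0, 0.951, -0.311, -0.0]
wrist_force: [0.1, -0.6, -0.4]
grip_width: 54.8
gripper_force: 0.0
```

Call:
drive_tool(motion=[0, 0, 0, 0, 0, 1, 0.2, 0, 0, 0, 0, 0, 1, 0.2, 0, 0, 0, 0, 0, 1, 0.2, 0, 0, 0, 0, 0, 1, 0.2, 0, 0, 0, 0, 0, 1, 0.2])

```text
time: 15.47
position: [560.4, -97.9, 144.2]
tool_rot: [-0.0, 0.882, -0.471, -0.0]
wrist_force: [-0.5, 0.2, 0.2]
grip_width: 54.9
gripper_force: 0.0
```

Call:
drive_tool(motion=[0, 0, 0, 0, 0, 1, 0.2, 0, 0, 0, 0, 0, 1, 0.2, 0, 0, 0, 0, 0, 1, 0.2, 0, 0, 0, 0, 0, 0, 0.2])

```text
time: 15.8
position: [560.3, -97.9, 144.2]
tool_rot: [0.0, 0.828, -0.561, -0.0]
wrist_force: [1.2, 0.8, 0.1]
grip_width: 54.9
gripper_force: 0.0
```

```bash
python3 to.py 563.7 -98.7 81.5 -158
```

```text
t 15.8 pos [560.3 -97.9 144.2] phi -158.2 tilt [-0.  0. -1.] j [-0.28  0.51  1.59  0.    1.04  2.48] F [1.2 0.8 0.1] T [0.19 0.09 0.01] w 54.9 gf 0.0
shift total [ 0.07 -0.09  2.09] turn z [np.float64(-0.04943231114963709)]
shift after turn [ 0.07 -0.09  2.09]
```

Call:
drive_tool(motion=[0.07, -0.09, 0.7, 0, 0, 0, 0.2, 0, 0, 0.7, 0, 0, 0, 0.2, 0, 0, 0.69, 0, 0, 0, 0, 0, 0, 0, 0, 0, 0, -1, 0, 0, 0, 0, 0, 0, -1])

```text
time: 16.22
position: [564.4, -98.4, 80.8]
tool_rot: [-0.001, 0.83, -0.558, -0.0]
wrist_force: [10.1, 12.5, 21.7]
grip_width: 38.1
gripper_force: 10.5
```

Call:
drive_tool(motion=[0, 0, 0, 0, 0, 0, -1, 0, 0, 0, 0, 0, 0, -1, 0, 0, 0, 0, 0, 0, -1, 0, 0, 0, 0, 0, 0, -1, 0, 0, 0, 0, 0, 0, -1])

```text
time: 16.63
position: [564.9, -98.8, 82.3]
tool_rot: [-0.001, 0.829, -0.559, 0.001]
wrist_force: [8.5, 5.4, -4.0]
grip_width: 13.5
gripper_force: 30.0
```

Call:
drive_tool(motion=[0, 0, 0, 0, 0, 0, -1, 0, 0, 0, 0, 0, 0, -1, 0, 0, 0, 0, 0, 0, -1])

```text
time: 16.88
position: [564.9, -98.8, 82.2]
tool_rot: [-0.001, 0.829, -0.559, 0.001]
wrist_force: [6.9, 5.5, -3.1]
grip_width: 13.6
gripper_force: 30.0
```

```bash
python3 to.py 563.7 -98.7 81.5 -158
```

```text
t 16.9 pos [564.9 -98.8  82.2] phi -158.0 tilt [ 0.002  0.    -1.   ] j [-0.28  0.6   1.63  0.    0.91  2.48] F [ 6.9  5.5 -3.1] T [ 1.06 -1.17  0.01] w 13.6 gf 30.0
shift total [-0.02  0.03  0.02] turn z [np.float64(0.006279764601558213)]
shift after turn [-0.02  0.03  0.02]
```

Call:
drive_tool(motion=[0, 0, 0, 0, 0, -1, -1, 0, 0, 0, 0, 0, -1, -1, 0, 0, 0, 0, 0, -1, -1, 0, 0, 0, 0, 0, -1, -1, 0, 0, 0, 0, 0, -1, -1])

```text
time: 17.3
position: [565.0, -98.8, 82.3]
tool_rot: [-0.001, 0.914, -0.405, 0.001]
wrist_force: [8.3, 5.3, -4.1]
grip_width: 13.8
gripper_force: 30.0
```

Call:
drive_tool(motion=[0, 0, 0, 0, 0, -1, -1, 0, 0, 0, 0, 0, -1, -1, 0, 0, 0, 0, 0, -1, -1, 0, 0, 0, 0, 0, -1, -1, 0, 0, 0, 0, 0, -1, -1])

```text
time: 17.72
position: [564.9, -98.7, 82.2]
tool_rot: [-0.0, 0.971, -0.24, 0.001]
wrist_force: [7.6, 6.8, -4.1]
grip_width: 13.8
gripper_force: 30.0
```

Call:
drive_tool(motion=[0, 0, 0, 0, 0, -1, -1, 0, 0, 0, 0, 0, -1, -1, 0, 0, 0, 0, 0, -1, -1, 0, 0, 0, 0, 0, -1, -1, 0, 0, 0, 0, 0, -1, -1])

```text
time: 18.13
position: [565.0, -98.7, 82.3]
tool_rot: [-0.0, 0.998, -0.068, 0.001]
wrist_force: [8.1, 6.6, -4.4]
grip_width: 13.6
gripper_force: 30.0
```

Call:
drive_tool(motion=[0, 0, 0, 0, 0, -1, -1, 0, 0, 0, 0, 0, -1, -1, 0, 0, 0, 0, 0, -1, -1, 0, 0, 0, 0, 0, -1, -1, 0, 0, 0, 0, 0, -1, -1])

```text
time: 18.55
position: [565.0, -98.7, 82.3]
tool_rot: [-0.0, 0.994, 0.106, 0.001]
wrist_force: [7.4, 6.3, -4.0]
grip_width: 13.9
gripper_force: 30.0
```

Call:
drive_tool(motion=[0, 0, 0, 0, 0, -1, -1, 0, 0, 0, 0, 0, -1, -1, 0, 0, 0, 0, 0, -1, -1, 0, 0, 0, 0, 0, -1, -1, 0, 0, 0, 0, 0, -1, -1])

```text
time: 18.97
position: [565.0, -98.6, 82.3]
tool_rot: [0.0, 0.961, 0.277, 0.001]
wrist_force: [7.8, 7.2, -4.2]
grip_width: 13.9
gripper_force: 30.0
```

Call:
drive_tool(motion=[0, 0, 0, 0, 0, -1, -1, 0, 0, 0, 0, 0, -1, -1, 0, 0, 0, 0, 0, -1, -1, 0, 0, 0, 0, 0, -1, -1, 0, 0, 0, 0, 0, -1, -1])

```text
time: 19.38
position: [565.0, -98.6, 82.3]
tool_rot: [0.0, 0.898, 0.44, 0.001]
wrist_force: [8.1, 7.9, -4.3]
grip_width: 13.6
gripper_force: 30.0
```

```bash
python3 to.py 563.7 -98.7 82
```

```text
t 19.4 pos [565.  -98.6  82.3] phi -37.8 tilt [ 0.003  0.001 -1.   ] j [-0.28  0.6   1.63  0.    0.91  0.38] F [ 8.1  7.9 -4.3] T [ 1.39 -1.48 -0.01] w 13.6 gf 30.0
shift total [-0.03 -0.03  0.01] turn z []
```

118° left to about 80: 25 rows more, then gentle.

Call:
drive_tool(motion=[0, 0, 0, 0, 0, -1, -1, 0, 0, 0, 0, 0, -1, -1, 0, 0, 0, 0, 0, -1, -1, 0, 0, 0, 0, 0, -1, -1, 0, 0, 0, 0, 0, -1, -1])

```text
time: 19.8
position: [565.0, -98.5, 82.3]
tool_rot: [0.001, 0.808, 0.589, 0.001]
wrist_force: [8.2, 8.2, -4.0]
grip_width: 14.1
gripper_force: 30.0
```

Call:
drive_tool(motion=[0, 0, 0, 0, 0, -1, -1, 0, 0, 0, 0, 0, -1, -1, 0, 0, 0, 0, 0, -1, -1, 0, 0, 0, 0, 0, -1, -1, 0, 0, 0, 0, 0, -1, -1])

```text
time: 20.22
position: [564.9, -98.5, 82.3]
tool_rot: [0.001, 0.693, 0.721, 0.001]
wrist_force: [8.4, 7.9, -2.7]
grip_width: 13.8
gripper_force: 30.0
```

Call:
drive_tool(motion=[0, 0, 0, 0, 0, -1, -1, 0, 0, 0, 0, 0, -1, -1, 0, 0, 0, 0, 0, -1, -1, 0, 0, 0, 0, 0, -1, -1, 0, 0, 0, 0, 0, -1, -1])

```text
time: 20.63
position: [564.9, -98.5, 82.3]
tool_rot: [0.001, 0.558, 0.83, 0.001]
wrist_force: [7.4, 7.3, -2.4]
grip_width: 13.8
gripper_force: 30.0
```

Call:
drive_tool(motion=[0, 0, 0, 0, 0, -1, -1, 0, 0, 0, 0, 0, -1, -1, 0, 0, 0, 0, 0, -1, -1, 0, 0, 0, 0, 0, -1, -1, 0, 0, 0, 0, 0, -1, -1])

```text
time: 21.05
position: [564.8, -98.5, 82.2]
tool_rot: [0.001, 0.405, 0.914, 0.001]
wrist_force: [6.2, 7.4, -2.9]
grip_width: 14.0
gripper_force: 30.0
```

Call:
drive_tool(motion=[0, 0, 0, 0, 0, -1, -1, 0, 0, 0, 0, 0, -1, -1, 0, 0, 0, 0, 0, -1, -1, 0, 0, 0, 0, 0, -1, -1, 0, 0, 0, 0, 0, -1, -1])

```text
time: 21.47
position: [564.8, -98.5, 82.3]
tool_rot: [0.001, 0.24, 0.971, 0.001]
wrist_force: [7.8, 7.9, -2.2]
grip_width: 13.7
gripper_force: 30.0
```

```bash
python3 to.py
```

```text
t 21.5 pos [564.8 -98.5  82.3] phi 62.2 tilt [ 0.002  0.001 -1.   ] j [-0.28  0.6   1.63  0.    0.91 -1.36] F [ 7.8  7.9 -2.2] T [ 1.65 -1.29 -0.05] w 13.7 gf 30.0
```

Call:
drive_tool(motion=[0, 0, 0, 0, 0, -1, -1, 0, 0, 0, 0, 0, -1, -1, 0, 0, 0, 0, 0, -1, -1])

```text
time: 21.72
position: [564.8, -98.5, 82.3]
tool_rot: [0.001, 0.137, 0.991, 0.0]
wrist_force: [6.9, 6.8, -2.5]
grip_width: 14.1
gripper_force: 30.0
```

```bash
python3 to.py
```

```text
t 21.7 pos [564.8 -98.5  82.3] phi 74.2 tilt [ 0.002  0.001 -1.   ] j [-0.28  0.6   1.63  0.    0.91 -1.57] F [ 6.9  6.8 -2.5] T [ 1.58 -1.21 -0.05] w 14.1 gf 30.0
```

Call:
drive_tool(motion=[0, 0, 0, 0, 0, -1, -1, 0, 0, 0, 0, 0, -0.5, -1])

```text
time: 21.88
position: [564.7, -98.5, 82.2]
tool_rot: [0.001, 0.085, 0.996, 0.0]
wrist_force: [6.4, 7.4, -2.2]
grip_width: 13.8
gripper_force: 30.0
```

```bash
python3 to.py
```

```text
t 21.9 pos [564.7 -98.5  82.2] phi 80.3 tilt [ 0.002  0.001 -1.   ] j [-0.28  0.6   1.63  0.    0.91 -1.68] F [ 6.4  7.4 -2.2] T [ 1.57 -1.21 -0.26] w 13.8 gf 30.0
```

Call:
drive_tool(motion=[0, 0, 0, 0, 0, -0.8, -1, 0, 0, 0, 0, 0, 0, -1])

```text
time: 22.05
position: [564.7, -98.6, 82.3]
tool_rot: [0.001, 0.058, 0.998, 0.0]
wrist_force: [6.5, 7.0, -1.0]
grip_width: 14.7
gripper_force: 30.9
```

```bash
python3 to.py
```

```text
t 22.1 pos [564.7 -98.6  82.3] phi 83.4 tilt [ 0.002  0.001 -1.   ] j [-0.28  0.6   1.63  0.    0.91 -1.73] F [ 6.5  7.  -1. ] T [ 1.4  -1.13 -1.1 ] w 14.7 gf 30.9
```

Call:
drive_tool(motion=[0, 0, 0, 0, 0, 0, 0.2, 0, 0, 0, 0, 0, 0, 0.2, 0, 0, 0, 0, 0, 0, 0.2, 0, 0, 0, 0, 0, 0, 0.2, 0, 0, -0.8, 0, 0, 0, 0.2])

```text
time: 22.47
position: [561.5, -98.6, 102.9]
tool_rot: [-0.003, 0.059, 0.998, 0.001]
wrist_force: [-1.7, 0.5, -0.5]
grip_width: 45.0
gripper_force: 0.0
```

Call:
drive_tool(motion=[0, 0, -1, 0, 0, 0, 0.2, 0, 0, -0.8, 0, 0, 0, 0.2, 0, 0, 0, 0, 0, 0, 0.2])

```text
time: 22.72
position: [565.7, -99.7, 164.2]
tool_rot: [0.003, 0.059, 0.998, -0.001]
wrist_force: [2.0, -0.6, 0.7]
grip_width: 54.9
gripper_force: 0.0
```

```bash
python3 to.py 504.1 43 150 8
```

```text
t 22.7 pos [565.7 -99.7 164.2] phi 83.2 tilt [ 0.006 -0.002 -1.   ] j [-0.28  0.49  1.56 -0.    1.08 -1.73] F [ 2.  -0.6  0.7] T [ 0.08 -0.08  0.02] w 54.9 gf 0.0
shift total [2.6  4.48 0.45] turn z [np.float64(18.80165902418294)]
shift after turn [ 5.   -1.37  0.47]
```

Call:
drive_tool(motion=[0, 0, 0, 0, 0, 1, 0.2, 0, 0, 0, 0, 0, 1, 0.2, 0, 0, 0, 0, 0, 1, 0.2, 0, 0, 0, 0, 0, 1, 0.2, 0, 0, 0, 0, 0, 1, 0.2])

```text
time: 23.13
position: [563.5, -99.1, 159.5]
tool_rot: [-0.0, 0.233, 0.972, -0.0]
wrist_force: [-0.3, -0.5, 1.0]
grip_width: 54.8
gripper_force: 0.0
```

Call:
drive_tool(motion=[0, 0, 0, 0, 0, 1, 0.2, 0, 0, 0, 0, 0, 1, 0.2, 0, 0, 0, 0, 0, 1, 0.2, 0, 0, 0, 0, 0, 1, 0.2, 0, 0, 0, 0, 0, 1, 0.2])

```text
time: 23.55
position: [563.5, -99.1, 159.5]
tool_rot: [-0.0, 0.399, 0.917, -0.0]
wrist_force: [0.1, 0.4, 0.2]
grip_width: 54.8
gripper_force: 0.0
```

Call:
drive_tool(motion=[0, 0, 0, 0, 0, 1, 0.2, 0, 0, 0, 0, 0, 1, 0.2, 0, 0, 0, 0, 0, 1, 0.2, 0, 0, 0, 0, 0, 1, 0.2, 0, 0, 0, 0, 0, 1, 0.2])

```text
time: 23.97
position: [563.5, -99.1, 159.5]
tool_rot: [-0.0, 0.552, 0.834, -0.0]
wrist_force: [-0.9, -0.6, 0.1]
grip_width: 54.4
gripper_force: 0.0
```

Call:
drive_tool(motion=[0, 0, 0, 0, 0, 1, 0.2, 0, 0, 0, 0, 0, 1, 0.2, 0, 0, 0, 0, 0, 1, 0.2, 0, 0, 0, 0, 0, 0.8, 0.2])

```text
time: 24.3
position: [563.4, -99.1, 159.5]
tool_rot: [-0.0, 0.657, 0.754, -0.0]
wrist_force: [-0.8, 1.0, 0.0]
grip_width: 54.6
gripper_force: 0.0
```

Call:
drive_tool(motion=[1, -0.27, 0.1, 0, 0, 0, 0.2, 1, -0.27, 0.1, 0, 0, 0, 0.2, 1, -0.27, 0.1, 0, 0, 0, 0.2, 1, -0.27, 0.1, 0, 0, 0, 0.2, 0.9, -0.27, 0.1, 0, 0, 0, 0.2])

```text
time: 24.72
position: [502.0, 42.1, 144.5]
tool_rot: [-0.0, 0.656, 0.755, -0.0]
wrist_force: [0.6, 0.2, -0.4]
grip_width: 54.7
gripper_force: 0.0
```

Call:
drive_tool(motion=[0, 0, 0, 0, 0, 0, 0.2, 0, 0, 0, 0, 0, 0, 0.2])

```text
time: 24.88
position: [502.4, 41.9, 144.6]
tool_rot: [-0.0, 0.655, 0.755, -0.0]
wrist_force: [0.1, 0.2, 0.2]
grip_width: 54.5
gripper_force: 0.0
```

```bash
python3 to.py 504.1 43 82.5 8
```

```text
t 24.9 pos [502.4  41.9 144.6] phi 8.1 tilt [-0.001 -0.    -1.   ] j [-0.04  0.44  1.74 -0.    0.96 -0.18] F [0.1 0.2 0.2] T [-0.04 -0.03 -0.  ] w 54.5 gf 0.0
shift total [0.03 0.06 2.07] turn z [np.float64(0.0323393139875634)]
shift after turn [0.03 0.06 2.07]
```

Call:
drive_tool(motion=[0.03, 0.06, 0.7, 0, 0, 0, 0.2, 0, 0, 0.7, 0, 0, 0, 0.2, 0, 0, 0.67, 0, 0, 0, 0.2, 0, 0, 0, 0, 0, 0, -1, 0, 0, 0, 0, 0, 0, -1])

```text
time: 25.3
position: [504.6, 41.3, 82.3]
tool_rot: [-0.001, 0.656, 0.754, -0.001]
wrist_force: [0.1, -0.5, 0.5]
grip_width: 44.2
gripper_force: 0.0
```

Call:
drive_tool(motion=[0, 0, 0, 0, 0, 0, -1, 0, 0, 0, 0, 0, 0, -1, 0, 0, 0, 0, 0, 0, -1, 0, 0, 0, 0, 0, 0, -1, 0, 0, 0, 0, 0, 0, -1])

```text
time: 25.72
position: [504.8, 41.8, 83.3]
tool_rot: [0.0, 0.656, 0.755, 0.0]
wrist_force: [-1.9, -1.7, 9.1]
grip_width: 13.8
gripper_force: 30.0
```

Call:
drive_tool(motion=[0, 0, 0, 0, 0, 0, -1, 0, 0, 0, 0, 0, 0, -1, 0, 0, 0, 0, 0, 0, -1])

```text
time: 25.97
position: [504.9, 41.9, 83.4]
tool_rot: [0.0, 0.656, 0.755, 0.0]
wrist_force: [-2.2, -2.5, 8.6]
grip_width: 13.5
gripper_force: 30.0
```

```bash
python3 to.py 504.1 43 82
```

```text
t 26.0 pos [504.9  41.9  83.4] phi 8.0 tilt [ 0.001 -0.    -1.   ] j [-0.04  0.54  1.79 -0.    0.81 -0.17] F [-2.2 -2.5  8.6] T [-0.4   0.52 -0.02] w 13.5 gf 30.0
shift total [ 0.04 -0.02  0.05] turn z []
```

Turn 32 rows, then gently.

Call:
drive_tool(motion=[0, 0, 0, 0, 0, -1, -1, 0, 0, 0, 0, 0, -1, -1, 0, 0, 0, 0, 0, -1, -1, 0, 0, 0, 0, 0, -1, -1, 0, 0, 0, 0, 0, -1, -1])

```text
time: 26.38
position: [505.1, 42.0, 83.4]
tool_rot: [0.0, 0.514, 0.858, 0.0]
wrist_force: [-1.4, -1.4, 7.3]
grip_width: 13.9
gripper_force: 30.0
```

Call:
drive_tool(motion=[0, 0, 0, 0, 0, -1, -1, 0, 0, 0, 0, 0, -1, -1, 0, 0, 0, 0, 0, -1, -1, 0, 0, 0, 0, 0, -1, -1, 0, 0, 0, 0, 0, -1, -1])

```text
time: 26.8
position: [505.4, 42.1, 83.4]
tool_rot: [0.001, 0.357, 0.934, 0.0]
wrist_force: [-0.1, 1.5, 6.0]
grip_width: 13.6
gripper_force: 30.0
```

Call:
drive_tool(motion=[0, 0, 0, 0, 0, -1, -1, 0, 0, 0, 0, 0, -1, -1, 0, 0, 0, 0, 0, -1, -1, 0, 0, 0, 0, 0, -1, -1, 0, 0, 0, 0, 0, -1, -1])

```text
time: 27.22
position: [505.5, 42.3, 83.4]
tool_rot: [0.001, 0.189, 0.982, 0.0]
wrist_force: [0.5, 3.4, 6.0]
grip_width: 13.8
gripper_force: 30.0
```

Call:
drive_tool(motion=[0, 0, 0, 0, 0, -1, -1, 0, 0, 0, 0, 0, -1, -1, 0, 0, 0, 0, 0, -1, -1, 0, 0, 0, 0, 0, -1, -1, 0, 0, 0, 0, 0, -1, -1])

```text
time: 27.63
position: [505.5, 42.5, 83.4]
tool_rot: [0.001, 0.016, 1.0, 0.0]
wrist_force: [0.8, 7.0, 6.3]
grip_width: 14.2
gripper_force: 30.0
```

Call:
drive_tool(motion=[0, 0, 0, 0, 0, -1, -1, 0, 0, 0, 0, 0, -1, -1, 0, 0, 0, 0, 0, -1, -1, 0, 0, 0, 0, 0, -1, -1, 0, 0, 0, 0, 0, -1, -1])

```text
time: 28.05
position: [505.4, 42.8, 83.4]
tool_rot: [0.001, -0.158, 0.987, 0.0]
wrist_force: [1.1, 9.5, 6.1]
grip_width: 13.9
gripper_force: 30.0
```

Call:
drive_tool(motion=[0, 0, 0, 0, 0, -1, -1, 0, 0, 0, 0, 0, -1, -1, 0, 0, 0, 0, 0, -1, -1, 0, 0, 0, 0, 0, -1, -1, 0, 0, 0, 0, 0, -1, -1])

```text
time: 28.47
position: [505.3, 43.0, 83.4]
tool_rot: [0.001, -0.327, 0.945, 0.0]
wrist_force: [-0.1, 12.6, 7.3]
grip_width: 13.9
gripper_force: 30.0
```

Call:
drive_tool(motion=[0, 0, 0, 0, 0, -1, -1, 0, 0, 0, 0, 0, -1, -1])

```text
time: 28.63
position: [505.3, 43.1, 83.4]
tool_rot: [0.001, -0.392, 0.92, 0.0]
wrist_force: [0.9, 13.5, 7.2]
grip_width: 13.6
gripper_force: 30.0
```

```bash
python3 to.py
```

```text
t 28.6 pos [505.3  43.1  83.4] phi 136.2 tilt [ 0.001  0.002 -1.   ] j [-0.03  0.54  1.79  0.    0.81 -2.41] F [ 0.9 13.5  7.2] T [ 2.65  0.17 -0.06] w 13.6 gf 30.0
```

Call:
drive_tool(motion=[0, 0, 0, 0, 0, -1, -1, 0, 0, 0, 0, 0, -1, -1])

```text
time: 28.8
position: [505.1, 43.1, 83.3]
tool_rot: [0.001, -0.455, 0.89, 0.0]
wrist_force: [-0.4, 12.9, 6.9]
grip_width: 13.9
gripper_force: 30.0
```

```bash
python3 to.py
```

```text
t 28.8 pos [505.1  43.1  83.3] phi 144.2 tilt [ 0.001  0.002 -1.   ] j [-0.03  0.54  1.79  0.    0.81 -2.55] F [-0.4 12.9  6.9] T [ 2.69  0.19 -0.29] w 13.9 gf 30.0
```

Call:
drive_tool(motion=[0, 0, 0, 0, 0, -0.8, -1, 0, 0, 0, 0, 0, 0, -1])

```text
time: 28.97
position: [505.1, 43.1, 83.3]
tool_rot: [0.001, -0.48, 0.877, 0.001]
wrist_force: [-1.2, 12.8, 8.0]
grip_width: 14.6
gripper_force: 30.9
```

```bash
python3 to.py
```

```text
t 29.0 pos [505.1  43.1  83.3] phi 147.3 tilt [ 0.001  0.002 -1.   ] j [-0.03  0.54  1.79  0.    0.81 -2.61] F [-1.2 12.8  8. ] T [ 2.44  0.22 -1.15] w 14.6 gf 30.9
```

Call:
drive_tool(motion=[0, 0, 0, 0, 0, 0, 0.2, 0, 0, 0, 0, 0, 0, 0.2, 0, 0, 0, 0, 0, 0, 0.2, 0, 0, 0, 0, 0, 0, 0.2, 0, 0, -0.8, 0, 0, 0, 1])

```text
time: 29.38
position: [502.9, 41.9, 104.2]
tool_rot: [-0.002, -0.479, 0.878, 0.001]
wrist_force: [-2.1, -0.0, -0.5]
grip_width: 44.8
gripper_force: 0.0
```

Call:
drive_tool(motion=[0, 0, -1, 0, 0, 0, 1, 0, 0, -1, 0, 0, 0, 1, 0, 0, -1, 0, 0, 0, 1, 0, 0, -1, 0, 0, 0, 1, 0, 0, 0, 0, 0, 0, 1])

```text
time: 29.8
position: [507.2, 41.8, 231.9]
tool_rot: [0.003, -0.479, 0.878, -0.002]
wrist_force: [0.9, -0.8, 0.2]
grip_width: 78.5
gripper_force: 0.0
```

```bash
python3 to.py 515 200 260 0
```

```text
t 29.8 pos [507.2  41.8 231.9] phi 147.2 tilt [ 0.008 -0.    -1.   ] j [-0.03  0.33  1.63 -0.    1.18 -2.6 ] F [ 0.9 -0.8  0.2] T [ 0.11 -0.04 -0.01] w 78.5 gf 0.0
shift total [-4.58  2.63 -0.94] turn z [np.float64(36.79992924366887)]
shift after turn [ 5.27  0.26 -0.94]
```

Call:
drive_tool(motion=[0, 0, 0, 0, 0, 1, 1, 0, 0, 0, 0, 0, 1, 1, 0, 0, 0, 0, 0, 1, 1, 0, 0, 0, 0, 0, 1, 1, 0, 0, 0, 0, 0, 1, 1])

```text
time: 30.22
position: [504.7, 41.9, 226.4]
tool_rot: [-0.0, -0.317, 0.948, -0.0]
wrist_force: [0.5, 0.3, -0.3]
grip_width: 91.2
gripper_force: 0.0
```

Call:
drive_tool(motion=[0, 0, 0, 0, 0, 1, 1, 0, 0, 0, 0, 0, 1, 1, 0, 0, 0, 0, 0, 1, 1, 0, 0, 0, 0, 0, 1, 1, 0, 0, 0, 0, 0, 1, 1])

```text
time: 30.63
position: [504.6, 41.9, 226.3]
tool_rot: [-0.0, -0.148, 0.989, -0.0]
wrist_force: [-0.2, -0.0, 0.9]
grip_width: 91.2
gripper_force: 0.0
```

Call:
drive_tool(motion=[0, 0, 0, 0, 0, 1, 1, 0, 0, 0, 0, 0, 1, 1, 0, 0, 0, 0, 0, 1, 1, 0, 0, 0, 0, 0, 1, 1, 0, 0, 0, 0, 0, 1, 1])

```text
time: 31.05
position: [504.6, 41.9, 226.3]
tool_rot: [-0.0, 0.026, 1.0, -0.0]
wrist_force: [0.1, -0.3, 1.0]
grip_width: 91.5
gripper_force: 0.0
```

Call:
drive_tool(motion=[0, 0, 0, 0, 0, 1, 1, 0, 0, 0, 0, 0, 1, 1, 0, 0, 0, 0, 0, 1, 1, 0, 0, 0, 0, 0, 1, 1, 0, 0, 0, 0, 0, 1, 1])

```text
time: 31.47
position: [504.6, 41.9, 226.3]
tool_rot: [-0.0, 0.199, 0.98, -0.0]
wrist_force: [-0.0, -0.3, -0.0]
grip_width: 91.4
gripper_force: 0.0
```

Call:
drive_tool(motion=[0, 0, 0, 0, 0, 1, 1, 0, 0, 0, 0, 0, 1, 1, 0, 0, 0, 0, 0, 1, 1, 0, 0, 0, 0, 0, 1, 1, 0, 0, 0, 0, 0, 1, 1])

```text
time: 31.88
position: [504.7, 41.9, 226.3]
tool_rot: [-0.0, 0.367, 0.93, -0.0]
wrist_force: [-0.9, -0.3, 0.2]
grip_width: 91.2
gripper_force: 0.0
```

Call:
drive_tool(motion=[0, 0, 0, 0, 0, 1, 1, 0, 0, 0, 0, 0, 1, 1, 0, 0, 0, 0, 0, 1, 1, 0, 0, 0, 0, 0, 1, 1, 0, 0, 0, 0, 0, 1, 1])

```text
time: 32.3
position: [504.6, 41.9, 226.3]
tool_rot: [-0.0, 0.523, 0.853, -0.0]
wrist_force: [0.5, -0.0, 0.6]
grip_width: 91.1
gripper_force: 0.0
```

Call:
drive_tool(motion=[0, 0, 0, 0, 0, 1, 1, 0, 0, 0, 0, 0, 1, 1, 0, 0, 0, 0, 0, 1, 1, 0, 0, 0, 0, 0, 1, 1, 0, 0, 0, 0, 0, 1, 1])

```text
time: 32.72
position: [504.6, 41.9, 226.3]
tool_rot: [-0.0, 0.663, 0.749, -0.0]
wrist_force: [-0.5, -0.0, 0.1]
grip_width: 91.0
gripper_force: 0.0
```

Call:
drive_tool(motion=[0, 0, 0, 0, 0, 1, 1, 0, 0, 0, 0, 0, 0.8, 1])

```text
time: 32.88
position: [504.7, 41.9, 226.3]
tool_rot: [-0.0, 0.708, 0.706, -0.0]
wrist_force: [-0.1, 0.8, -0.1]
grip_width: 91.3
gripper_force: 0.0
```

Call:
drive_tool(motion=[1, 0.05, -0.2, 0, 0, 0, 1, 1, 0.05, -0.2, 0, 0, 0, 1, 1, 0.05, -0.2, 0, 0, 0, 1, 1, 0.05, -0.2, 0, 0, 0, 1, 1, 0.05, -0.2, 0, 0, 0, 1])

```text
time: 33.3
position: [512.1, 193.3, 256.6]
tool_rot: [-0.0, 0.707, 0.707, -0.0]
wrist_force: [1.7, 0.1, 0.1]
grip_width: 91.2
gripper_force: 0.0
```

Call:
drive_tool(motion=[0, 0, 0, 0, 0, 0, 1, 0, 0, 0, 0, 0, 0, 1])

```text
time: 33.47
position: [512.2, 193.2, 256.4]
tool_rot: [0.0, 0.706, 0.708, -0.0]
wrist_force: [1.6, -0.5, 0.4]
grip_width: 91.0
gripper_force: 0.0
```

```bash
cat > hex.py <<'E'
from h import *
from scipy.optimize import minimize
def hexhull(p,x,y,th,z0=0):
    r=18/np.cos(np.pi/6); a=th+np.pi/6+np.arange(6)*np.pi/3
    P=[(x+r*np.cos(t),y+r*np.sin(t),z0+z) for t in a for z in(0,22)]
    m=np.zeros((384*4,512*4),np.uint8); cv2.fillConvexPoly(m,cv2.convexHull((proj(p,P)*4+1.5).round().astype(np.int32)),1); return m[1::4,1::4]>0
def gold(p,region):
    hsv=cv2.cvtColor(p['pixels'],cv2.COLOR_RGB2HSV)[region]; return np.median(hsv,axis=0)
def fithex(p,reg,z0=0):
    cnt,_=cv2.findContours(reg.astype(np.uint8),cv2.RETR_EXTERNAL,cv2.CHAIN_APPROX_NONE); f=np.zeros(reg.shape,np.uint8)
    cv2.drawContours(f,[max(cnt,key=cv2.contourArea)],-1,1,-1); reg=f>0
    ys,xs=np.nonzero(reg); x0=onz(p,(xs.mean(),ys.mean()),z0+11)[:2]
    def cost(q): m=hexhull(p,*q,z0); return 1-(m&reg).sum()/(m|reg).sum()
    best=None
    for t in np.radians([-20,0,20]):
        r=minimize(cost,[*x0,t],method='Nelder-Mead',options=dict(initial_simplex=np.array([*x0,t])+np.array([[0,0,0],[4,0,0],[0,4,0],[0,0,.25]])))
        if best is None or r.fun<best.fun: best=r
    return best.x,best.fun
def nuts(p):
    for r in outline_of('nut_1',p):
        if r['confidence']<.25: continue
        x,f=fithex(p,r['region']); print('nut',round(r['confidence'],2),cen(r).round(),'hsv',gold(p,r['region']),'xy',x[:2].round(1),'flat',round((np.degrees(x[2])+30)%60-30,1),'miss',round(f,3))
if __name__=='__main__':
    import sys; nuts(snap('wrist',sys.argv[1]))
E
python3 hex.py n1.png; python3 to.py
```

```text
nut 0.76 [261.  47.] hsv [147. 113. 244.] xy [514.4 337.1] flat -13.8 miss 0.029
nut 0.68 [213. 125.] hsv [ 30.  87. 255.] xy [456.3 248.9] flat -9.0 miss 0.073
nut 0.68 [317.  89.] hsv [ 30.  91. 255.] xy [582.3 290.8] flat 23.2 miss 0.033
t 33.6 pos [512.  191.5 256.2] phi 0.0 tilt [-0.001 -0.001 -1.   ] j [ 0.25  0.36  1.5  -0.    1.28  0.25] F [ 0.8  0.7 -0.9] T [ 0.01  0.02 -0.04] w 91.0 gf 0.0
```

View pics/n1.png

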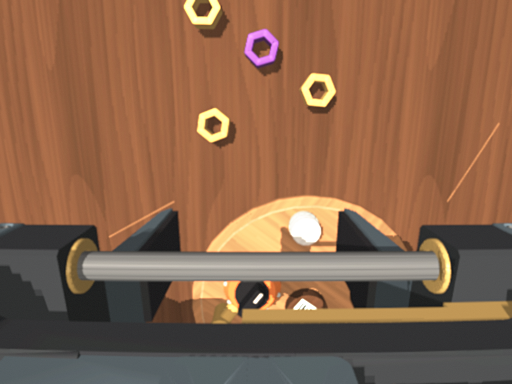

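```bash
python3 to.py 609 227 170 23
```

```text
t 33.6 pos [512.  191.5 256.2] phi 0.0 tilt [-0.001 -0.001 -1.   ] j [ 0.25  0.36  1.5  -0.    1.28  0.25] F [ 0.8  0.7 -0.9] T [ 0.01  0.02 -0.04] w 91.0 gf 0.0
shift total [1.18 3.23 2.87] turn z [np.float64(-5.74819960544243)]
shift after turn [-0.17  3.44  2.87]
```

Call:
drive_tool(motion=[0.24, 0.65, 0.57, 0, 0, 0, 0.6, 0.24, 0.65, 0.57, 0, 0, 0, 0.6, 0.24, 0.65, 0.57, 0, 0, 0, 0.6, 0.24, 0.65, 0.57, 0, 0, 0, 0.6, 0.22, 0.63, 0.57, 0, 0, 0, 0.6])

```text
time: 33.98
position: [610.1, 226.2, 169.9]
tool_rot: [-0.0, 0.708, 0.707, -0.0]
wrist_force: [-0.4, 0.2, 0.2]
grip_width: 72.9
gripper_force: 0.0
```

Call:
drive_tool(motion=[0, 0, 0, 0, 0, -1, 0.6, 0, 0, 0, 0, 0, -1, 0.6, 0, 0, 0, 0, 0, -1, 0.6, 0, 0, 0, 0, 0, -1, 0.6, 0, 0, 0, 0, 0, -1, 0.6])

```text
time: 34.4
position: [609.2, 225.8, 170.7]
tool_rot: [-0.0, 0.573, 0.82, -0.0]
wrist_force: [0.4, 0.5, -0.3]
grip_width: 73.0
gripper_force: 0.0
```

Call:
drive_tool(motion=[0, 0, 0, 0, 0, -0.75, 0.6, 0, 0, 0, 0, 0, 0, 0.6])

```text
time: 34.57
position: [609.2, 225.9, 170.8]
tool_rot: [-0.0, 0.551, 0.834, -0.0]
wrist_force: [-0.6, -0.3, 1.1]
grip_width: 73.0
gripper_force: 0.0
```

```bash
python3 hex.py n2.png;python3 to.py 582.3 290.5 60 23; python3 to.py 582.3 290.5 22 23 | tail -1
```

```text
nut 0.77 [259. 114.] hsv [ 30.  79. 255.] xy [582.3 290. ] flat 25.6 miss 0.023
nut 0.7 [211.  35.] hsv [148. 101. 251.] xy [515.3 337.1] flat -13.8 miss 0.037
t 34.7 pos [609.2 226.4 170.9] phi 22.8 tilt [-0.001 -0.    -1.   ] j [ 0.26  0.59  1.35 -0.    1.21 -0.13] F [-0.  -0.2 -0.1] T [-0.01  0.01 -0.02] w 73.2 gf 0.0
shift total [2.32 0.   3.7 ] turn z [np.float64(-0.044619245355349335)]
shift after turn [2.32 0.01 3.7 ]
shift after turn [2.32 0.01 4.96]
```

Call:
drive_tool(motion=[0.46, 0, 0.7, 0, 0, -0.4, 0.6, 0.46, 0, 0.7, 0, 0, 0, 0.6, 0.46, 0, 0.7, 0, 0, 0, 0.6, 0.46, 0, 0.7, 0, 0, 0, 0.6, 0.47, 0, 0.7, 0, 0, 0, 0.6])

```text
time: 35.08
position: [580.5, 290.5, 65.2]
tool_rot: [0.0, 0.541, 0.841, -0.0]
wrist_force: [0.1, -0.0, -0.4]
grip_width: 73.2
gripper_force: 0.0
```

Call:
drive_tool(motion=[0, 0, 0.6, 0, 0, 0, 0.6, 0, 0, 0.5, 0, 0, 0, 0.6, 0, 0, 0.36, 0, 0, 0, 0.6, 0, 0, 0, 0, 0, 0, -1, 0, 0, 0, 0, 0, 0, -1])

```text
time: 35.5
position: [580.8, 290.2, 22.3]
tool_rot: [-0.0, 0.541, 0.841, -0.0]
wrist_force: [0.3, 0.1, 0.3]
grip_width: 62.5
gripper_force: 0.0
```

Call:
drive_tool(motion=[0, 0, 0, 0, 0, 0, -1, 0, 0, 0, 0, 0, 0, -1, 0, 0, 0, 0, 0, 0, -1, 0, 0, 0, 0, 0, 0, -1, 0, 0, 0, 0, 0, 0, -1])

```text
time: 35.92
position: [581.2, 290.7, 23.2]
tool_rot: [0.0, 0.54, 0.841, 0.001]
wrist_force: [0.1, -0.8, 6.9]
grip_width: 35.8
gripper_force: 30.0
```

Call:
drive_tool(motion=[0, 0, 0, 0, 0, 0, -1, 0, 0, 0, 0, 0, 0, -1, 0, 0, 0, 0, 0, 0, -1])

```text
time: 36.17
position: [581.2, 290.7, 23.2]
tool_rot: [0.0, 0.54, 0.842, 0.0]
wrist_force: [-1.0, -0.6, 7.3]
grip_width: 35.7
gripper_force: 30.0
```

```bash
python3 to.py 582.3 290.5 22 24.5
```

```text
t 36.2 pos [581.2 290.7  23.2] phi 24.6 tilt [ 0.001  0.    -1.   ] j [ 0.37  0.77  1.46 -0.    0.91 -0.06] F [-1.  -0.6  7.3] T [-0.11  0.04 -0.05] w 35.7 gf 30.0
shift total [-0.02  0.03  0.04] turn z [np.float64(0.02534758191821851)]
shift after turn [-0.02  0.03  0.04]
```

```bash
cat > ov.py <<'E'
from fit import *
S={'orange':(463.7,-16.0),'grey':(635.7,-111),'black':(662.1,98.5)}
def draw(p,im,k,S=S,z=53.5):
    t=np.linspace(0,2*np.pi,40)
    for x,y in S.values():
        for r,h,c in((16,0,(0,0,255)),(4.5,36,(255,0,0)),(8,28,(0,160,0))):
            q=proj(p,np.c_[x+r*np.cos(t),y+r*np.sin(t),0*t+z+h]); cv2.polylines(im,[(q*k*16+k*8).astype(np.int32)],True,c,1,cv2.LINE_AA,4)
if __name__=='__main__':
    o=[]
    for p in v:
        im=cv2.resize(cv2.cvtColor(p['pixels'],cv2.COLOR_RGB2BGR),None,fx=4,fy=4,interpolation=cv2.INTER_CUBIC); draw(p,im,4)
        row=[]
        for x,y in S.values():
            c=(proj(p,(x,y,75))[0]*4).astype(int); c=np.clip(c,130,[2048-130,1536-130]); row.append(im[c[1]-130:c[1]+130,c[0]-130:c[0]+130])
        o.append(np.hstack(row))
    cv2.imwrite('pics/ov.png',np.vstack(o))
E
python3 ov.py; python3 to.py 662 98.5 160 9.5
```

```text
t 36.2 pos [581.2 290.7  23.2] phi 24.6 tilt [ 0.001  0.    -1.   ] j [ 0.37  0.77  1.46 -0.    0.91 -0.06] F [-1.  -0.6  7.3] T [-0.11  0.04 -0.05] w 35.7 gf 30.0
shift total [-6.95 -0.21 -4.56] turn z [np.float64(3.7753475819182185)]
shift after turn [-6.76  1.6  -4.56]
```

View pics/ov.png

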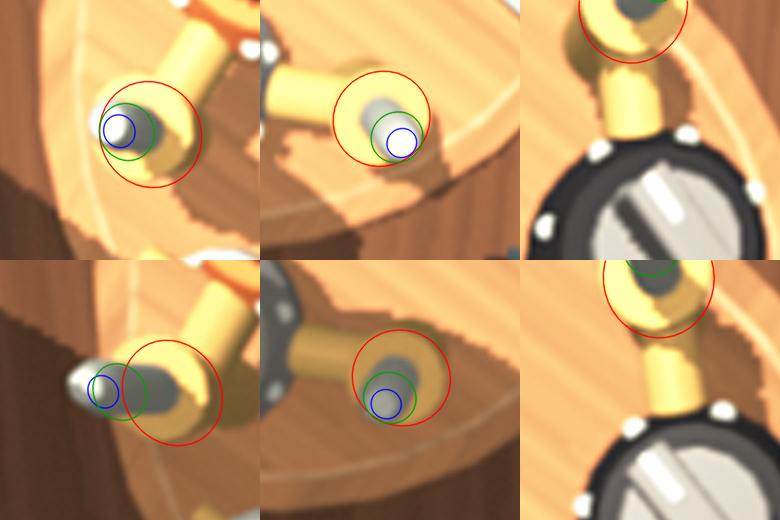

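Call:
drive_tool(motion=[0, 0, -0.7, 0, 0, 0, -1, 0, 0, -1, 0, 0, 0, -1, 0, 0, -1, 0, 0, 0, -1, 0, 0, -1, 0, 0, 0, -1, 0, 0, -0.9, 0, 0, 0, -1])

```text
time: 36.58
position: [580.6, 290.5, 162.3]
tool_rot: [0.0, 0.54, 0.841, 0.0]
wrist_force: [0.8, -0.0, -2.1]
grip_width: 36.3
gripper_force: 30.0
```

Call:
drive_tool(motion=[-0.85, -0.02, 0, 0, 0, 0, -1, -0.9, -0.03, 0, 0, 0, 0, -1, -0.9, -0.03, 0, 0, 0, 0, -1, -0.9, -0.03, 0, 0, 0, 0, -1, -0.9, -0.02, 0, 0, 0, 0, -1])

```text
time: 37.0
position: [632.9, 166.4, 160.6]
tool_rot: [-0.0, 0.54, 0.842, -0.0]
wrist_force: [0.4, 0.4, -1.3]
grip_width: 35.7
gripper_force: 30.0
```

Call:
drive_tool(motion=[-0.9, -0.02, 0, 0, 0, 0, -1, -0.8, -0.03, 0, 0, 0, 0, -1, -0.7, -0.03, 0, 0, 0, 0, -1, 0, 0, 0, 0, 0, 0, -1])

```text
time: 37.33
position: [661.8, 97.5, 160.4]
tool_rot: [0.001, 0.541, 0.841, -0.0]
wrist_force: [-0.2, -0.8, -1.6]
grip_width: 35.7
gripper_force: 30.0
```

```bash
python3 to.py 662 98.5 118 ; python3 -c "
from ov import *
o=[]
for n in ('scene','side'):
    p=snap(n); im=cv2.resize(cv2.cvtColor(p['pixels'],cv2.COLOR_RGB2BGR),None,fx=4,fy=4,interpolation=cv2.INTER_CUBIC); 
    for q in (0,):
        raw=im.copy(); draw(p,im,4)
    c=(proj(p,(580,10,60))[0]*4).astype(int); o.append(im[c[1]-300:c[1]+300,c[0]-200:c[0]+200])
cv2.imwrite('pics/ov2.png',np.hstack(o))"
```

```text
t 37.3 pos [661.8  97.5 160.4] phi 24.4 tilt [ 0.001 -0.001 -1.   ] j [ 0.06  0.62  1.31 -0.    1.21 -0.37] F [-0.2 -0.8 -1.6] T [-0.06  0.   -0.  ] w 35.7 gf 30.0
shift total [0.03 0.02 1.41] turn z []
```

View pics/ov2.png

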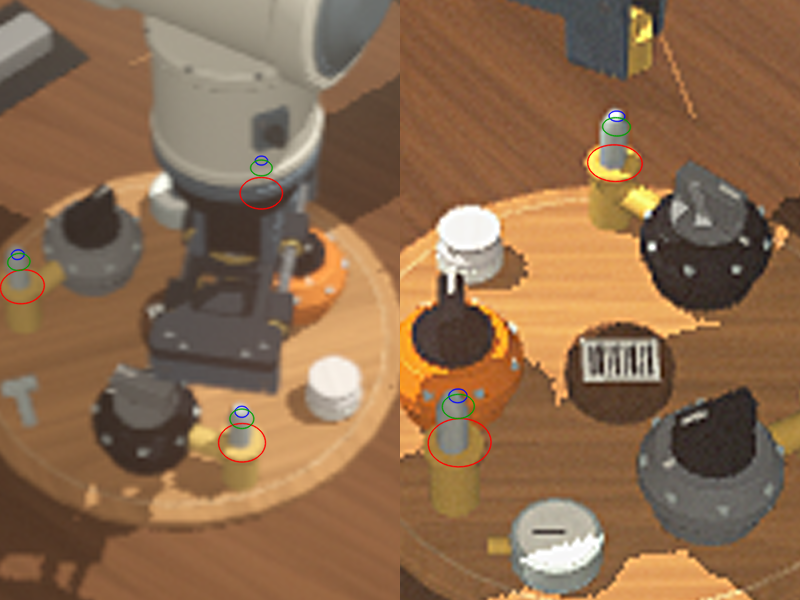

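Call:
drive_tool(motion=[0.04, 0.02, 0.5, 0, 0, 0, -1, 0, 0, 0.5, 0, 0, 0, -1, 0, 0, 0.4, 0, 0, 0, -1, 0, 0, 0.25, 0, 0, 0, -1, 0, 0, 0, 0, 0, 0, -1])

```text
time: 37.85
position: [659.8, 102.9, 109.4]
tool_rot: [-0.001, 0.54, 0.842, -0.001]
wrist_force: [0.6, -0.1, -1.5]
grip_width: 35.6
gripper_force: 30.0
```

Call:
drive_tool(motion=[0, 0, 0.2, 0, 0, 0, -1, 0, 0, 0.2, 0, 0, 0, -1, 0, 0, 0, 0, 0, 0, -1])

```text
time: 38.1
position: [660.3, 102.5, 98.1]
tool_rot: [-0.0, 0.54, 0.842, -0.0]
wrist_force: [1.5, -0.8, -2.8]
grip_width: 35.6
gripper_force: 30.0
```

```bash
python3 to.py 661.5 99 77
```

```text
t 38.1 pos [660.3 102.5  98.1] phi 24.6 tilt [-0.001 -0.    -1.   ] j [ 0.06  0.69  1.36 -0.    1.09 -0.36] F [ 1.5 -0.8 -2.8] T [-0.05 -0.23  0.03] w 35.6 gf 30.0
shift total [-0.12 -0.01  0.7 ] turn z []
```

Call:
drive_tool(motion=[-0.08, 0, 0.2, 0, 0, 0, -1, -0.02, 0, 0.2, 0, 0, 0, -1, 0, 0, 0.15, 0, 0, 0, -1, 0, 0, 0, 0, 0, 0, -1])

```text
time: 38.43
position: [661.2, 99.6, 81.2]
tool_rot: [-0.001, 0.54, 0.841, -0.0]
wrist_force: [0.1, 0.0, -1.1]
grip_width: 35.8
gripper_force: 30.0
```

```bash
python3 to.py 661.5 99 77
```

```text
t 38.4 pos [661.2  99.6  81.2] phi 24.6 tilt [-0.002 -0.    -1.   ] j [ 0.06  0.71  1.37  0.    1.06 -0.37] F [ 0.1  0.  -1.1] T [ 0.    0.01 -0.02] w 35.8 gf 30.0
shift total [-0.02  0.    0.14] turn z []
```

Call:
drive_tool(motion=[0, 0, 0.15, 0, 0, 0, -1, 0, 0, 0, 0, 0, 0, -1])

```text
time: 38.6
position: [661.8, 99.5, 78.6]
tool_rot: [0.0, 0.54, 0.842, -0.0]
wrist_force: [-3.3, -2.3, 8.2]
grip_width: 35.8
gripper_force: 30.0
```

```bash
python3 to.py 661.5 99 77
```

```text
t 38.6 pos [661.8  99.5  78.6] phi 24.6 tilt [ 0. -0. -1.] j [ 0.06  0.71  1.37 -0.    1.05 -0.37] F [-3.3 -2.3  8.2] T [-0.47  0.74  0.06] w 35.8 gf 30.0
shift total [-0.01 -0.02  0.05] turn z []
```

Call:
drive_tool(motion=[0, 0, 0, 0, 0, 0, 0.1, 0, 0, 0, 0, 0, 0, 0.1, 0, 0, 0, 0, 0, 0, 0.1, 0, 0, -0.5, 0, 0, 0, 0.1, 0, 0, -1, 0, 0, 0, 0.1])

```text
time: 39.02
position: [659.8, 99.6, 120.1]
tool_rot: [-0.002, 0.54, 0.841, -0.002]
wrist_force: [0.6, 0.7, -0.4]
grip_width: 50.1
gripper_force: 0.0
```

Call:
drive_tool(motion=[0, 0, -1, 0, 0, 0, 0.6, 0, 0, -1, 0, 0, 0, 0.6, 0, 0, 0, 0, 0, 0, 0.6, 0, 0, 0, 0, 0, 0, 0.6])

```text
time: 39.35
position: [662.8, 99.8, 184.7]
tool_rot: [0.001, 0.54, 0.842, 0.001]
wrist_force: [-0.3, -0.8, -1.6]
grip_width: 72.2
gripper_force: 0.0
```

```bash
python3 to.py 446 180 180 -9
```

```text
t 39.4 pos [662.8  99.8 184.7] phi 24.6 tilt [ 0.004  0.    -1.   ] j [ 0.06  0.6   1.28  0.    1.26 -0.37] F [-0.3 -0.8 -1.6] T [ 0.04 -0.04 -0.04] w 72.2 gf 0.0
shift total [ 5.44 -5.46  0.13] turn z [np.float64(8.400741704866633)]
shift after turn [ 1.51 -7.56  0.16]
```

Call:
drive_tool(motion=[0.68, -0.68, 0, 0, 0, 0, 0.6, 0.68, -0.68, 0, 0, 0, 0, 0.6, 0.68, -0.68, 0, 0, 0, 0, 0.6, 0.68, -0.68, 0, 0, 0, 0, 0.6, 0.68, -0.68, 0, 0, 0, 0, 0.6])

```text
time: 39.77
position: [524.6, 150.2, 181.6]
tool_rot: [-0.001, 0.54, 0.841, -0.001]
wrist_force: [0.9, 0.3, 0.3]
grip_width: 73.2
gripper_force: 0.0
```

Call:
drive_tool(motion=[0.68, -0.68, 0, 0, 0, 0, 0.6, 0.68, -0.68, 0, 0, 0, 0, 0.6, 0.68, -0.7, 0, 0, 0, 0, 0.6, 0, 0, 0, 0, 0, 1, 0.6, 0, 0, 0, 0, 0, 1, 0.6])

```text
time: 40.18
position: [442.8, 180.2, 182.0]
tool_rot: [-0.001, 0.598, 0.801, -0.001]
wrist_force: [0.2, 0.4, 0.2]
grip_width: 72.7
gripper_force: 0.0
```

Call:
drive_tool(motion=[0, 0, 0, 0, 0, 1, 0.6, 0, 0, 0, 0, 0, 1, 0.6, 0, 0, 0, 0, 0, 1, 0.6, 0, 0, 0, 0, 0, 1, 0.6, 0, 0, 0, 0, 0, 1, 0.6])

```text
time: 40.6
position: [444.3, 179.7, 181.8]
tool_rot: [-0.0, 0.729, 0.685, -0.001]
wrist_force: [-0.0, 0.2, -0.6]
grip_width: 72.9
gripper_force: 0.0
```

Call:
drive_tool(motion=[0, 0, 0, 0, 0, 1, 0.6, 0, 0, 0, 0, 0, 0.4, 0.6, 0, 0, 0, 0, 0, 0, 0.6, 0, 0, 0, 0, 0, 0, 0.6])

```text
time: 40.93
position: [444.5, 179.8, 182.2]
tool_rot: [-0.0, 0.76, 0.65, -0.001]
wrist_force: [0.4, 1.1, 0.6]
grip_width: 73.0
gripper_force: 0.0
```

```bash
python3 hex.py n3.png;python3 to.py 456.3 249 22 -9
```

```text
nut 0.86 [307.  16.] hsv [146. 124. 231.] xy [514.7 336.7] flat -13.0 miss 0.227
nut 0.6 [487. 227.] hsv [ 19. 144. 230.] xy [706.9  83.1] flat -13.4 miss 0.863
t 41.0 pos [444.7 179.8 182.5] phi -8.9 tilt [-0.001 -0.    -1.   ] j [0.26 0.35 1.76 0.   1.03 0.42] F [ 0.  -1.4  0.3] T [-0.03 -0.02 -0.01] w 72.9 gf 0.0
shift total [2.34 0.03 5.35] turn z [np.float64(0.017828722556799903)]
shift after turn [2.34 0.02 5.35]
```

```bash
cat >> hex.py <<'E'
def goldnuts(p,lo=(24,60,170),hi=(34,200,255),zc=11,show=True):
    hsv=cv2.cvtColor(p['pixels'],cv2.COLOR_RGB2HSV); m=cv2.inRange(hsv,lo,hi); m=cv2.morphologyEx(m,cv2.MORPH_CLOSE,np.ones((3,3)))
    n,l,s,c=cv2.connectedComponentsWithStats(m)
    for i in range(1,n):
        if s[i,4]>60: print(' gold',s[i],c[i].round(),onz(p,c[i],zc)[:2].round())
E
python3 - <<'E'
from hex import *
p=snap('wrist','n3b.png'); nuts(p); goldnuts(p)
s=snap('scene'); 
for r in outline_of('nut_1',s): print('scene',round(r['confidence'],2),cen(r).round(),onz(s,cen(r),11).round())
d=snap('side')
for r in outline_of('nut_1',d): print('side',round(r['confidence'],2),cen(r).round(),onz(d,cen(r),11).round())
E
```

```text
nut 0.68 [307.  16.] hsv [146. 124. 231.] xy [514.9 337.1] flat -13.6 miss 0.234
nut 0.65 [260. 113.] hsv [ 30.  79. 255.] xy [456.3 248.7] flat -9.4 miss 0.023
nut 0.46 [484. 229.] hsv [ 19. 144. 231.] xy [684.3  77.8] flat -4.6 miss 0.913
 gold [242  92  37  42 787] [260. 112.] [456. 249.]
 gold [405 192  79  25 150] [444. 200.] [641. 128.]
 gold [340 196  45  16  93] [360. 203.] [549. 139.]
 gold [407 246   9  45 148] [411. 269.] [602.  51.]
scene 0.74 [345. 213.] [457. 248.  11.]
scene 0.7 [388. 231.] [448. 380.  11.]
scene 0.46 [363. 240.] [514. 335.  11.]
scene 0.44 [263. 228.] [634.  76.  11.]
side 0.61 [267. 164.] [699. 141.  11.]
side 0.61 [129. 156.] [445. 376.  11.]
side 0.61 [162. 155.] [512. 332.  11.]
side 0.57 [160. 183.] [455. 246.  11.]
```

Call:
drive_tool(motion=[0.46, 0, 0.8, 0, 0, 0, 0.6, 0.46, 0, 0.8, 0, 0, 0, 0.6, 0.46, 0, 0.8, 0, 0, 0, 0.6, 0.46, 0, 0.8, 0, 0, 0, 0.6, 0.48, 0, 0.8, 0, 0, 0, 0.6])

```text
time: 41.75
position: [456.0, 249.3, 61.9]
tool_rot: [0.0, 0.76, 0.649, 0.0]
wrist_force: [0.5, 0.1, 0.8]
grip_width: 73.0
gripper_force: 0.0
```

Call:
drive_tool(motion=[0, 0, 0.6, 0, 0, 0, 0.6, 0, 0, 0.4, 0, 0, 0, 0.6, 0, 0, 0.3, 0, 0, 0, 0.6, 0, 0, 0, 0, 0, 0, -1, 0, 0, 0, 0, 0, 0, -1])

```text
time: 42.17
position: [455.9, 248.5, 24.0]
tool_rot: [-0.0, 0.76, 0.649, -0.0]
wrist_force: [-0.3, 0.6, 0.1]
grip_width: 62.6
gripper_force: 0.0
```

Call:
drive_tool(motion=[0, 0, 0, 0, 0, 0, -1, 0, 0, 0, 0, 0, 0, -1, 0, 0, 0, 0, 0, 0, -1, 0, 0, 0, 0, 0, 0, -1, 0, 0, 0, 0, 0, 0, -1])

```text
time: 42.58
position: [456.3, 248.8, 24.5]
tool_rot: [0.0, 0.76, 0.649, 0.001]
wrist_force: [-0.0, -0.9, 7.6]
grip_width: 35.6
gripper_force: 30.0
```

Call:
drive_tool(motion=[0, 0, 0, 0, 0, 0, -1, 0, 0, 0, 0, 0, 0, -1, 0, 0, 0, 0, 0, 0, -1])

```text
time: 42.83
position: [456.3, 248.8, 24.5]
tool_rot: [0.0, 0.76, 0.649, 0.001]
wrist_force: [0.1, -0.9, 7.8]
grip_width: 35.6
gripper_force: 30.0
```

```bash
python3 to.py 456.3 248.8 22
```

```text
t 42.8 pos [456.3 248.8  24.5] phi -9.0 tilt [ 0.001  0.    -1.   ] j [ 0.38  0.65  1.8  -0.    0.69  0.54] F [ 0.1 -0.9  7.8] T [-0.2   0.07  0.01] w 35.6 gf 30.0
shift total [0.   0.   0.08] turn z []
```

Call:
drive_tool(motion=[0, 0, -0.7, 0, 0, 0, -1, 0, 0, -1, 0, 0, 0, -1, 0, 0, -1, 0, 0, 0, -1, 0, 0, -1, 0, 0, 0, -1, 0, 0, -1, 0, 0, 0, -1])

```text
time: 43.25
position: [455.5, 248.5, 166.5]
tool_rot: [-0.0, 0.76, 0.649, -0.0]
wrist_force: [1.3, 0.5, -1.6]
grip_width: 35.7
gripper_force: 30.0
```

```bash
python3 to.py 451 -87 165 
```

```text
t 43.2 pos [455.5 248.5 166.5] phi -9.0 tilt [-0. -0. -1.] j [0.38 0.42 1.68 0.   1.03 0.54] F [ 1.3  0.5 -1.6] T [ 0.01 -0.08  0.  ] w 35.7 gf 30.0
shift total [-11.07   1.6    0.05] turn z []
```

Call:
drive_tool(motion=[-0.9, 0.13, 0, 0, 0, 0, -1, -0.92, 0.13, 0, 0, 0, 0, -1, -0.92, 0.13, 0, 0, 0, 0, -1, -0.92, 0.13, 0, 0, 0, 0, -1, -0.92, 0.13, 0, 0, 0, 0, -1])

```text
time: 43.67
position: [453.2, 108.7, 165.1]
tool_rot: [0.0, 0.76, 0.65, 0.0]
wrist_force: [0.7, -0.4, -0.7]
grip_width: 36.3
gripper_force: 30.0
```

Call:
drive_tool(motion=[-0.92, 0.13, 0, 0, 0, 0, -1, -0.92, 0.13, 0, 0, 0, 0, -1, -0.92, 0.13, 0, 0, 0, 0, -1, -0.92, 0.13, 0, 0, 0, 0, -1, -0.92, 0.13, 0, 0, 0, 0, -1])

```text
time: 44.08
position: [450.9, -30.8, 165.1]
tool_rot: [0.0, 0.76, 0.649, 0.0]
wrist_force: [0.7, 0.7, -0.6]
grip_width: 35.7
gripper_force: 30.0
```

Call:
drive_tool(motion=[-0.92, 0.13, 0, 0, 0, 0, -1, -0.92, 0.13, 0, 0, 0, 0, -1, 0, 0, 0, 0, 0, 0, -1, 0, 0, 0, 0, 0, 0, -1, 0, 0, 0, 0, 0, 0, -1])

```text
time: 44.5
position: [450.1, -85.0, 164.9]
tool_rot: [-0.0, 0.761, 0.649, 0.0]
wrist_force: [0.3, 0.5, -1.1]
grip_width: 35.7
gripper_force: 30.0
```

```bash
python3 to.py 463 -15.5 125; python3 -c "
from ov import *; import pickle
p=snap('wrist','o1.png'); pickle.dump(p,open('vo1.pkl','wb')); im=cv2.resize(cv2.cvtColor(p['pixels'],cv2.COLOR_RGB2BGR),None,fx=4,fy=4,interpolation=cv2.INTER_CUBIC); raw=im.copy(); draw(p,im,4,{'o':(463,-15.5)},55.4)
c=(proj(p,(463,-15.5,75))[0]*4).astype(int); c=np.clip(c,[200,280],[1848,1256]);print(c/4); f=lambda a:a[c[1]-280:c[1]+280,c[0]-200:c[0]+200]
cv2.imwrite('pics/o1c.png',np.hstack([f(raw),f(im)]))"
```

```text
t 44.5 pos [450.1 -85.  164.9] phi -9.0 tilt [-0.  0. -1.] j [-0.32  0.35  1.83  0.    0.96 -0.16] F [ 0.3  0.5 -1.1] T [0.   0.05 0.04] w 35.7 gf 30.0
shift total [2.35 0.06 1.33] turn z []
[261.25 112.  ]
```

View pics/o1c.png

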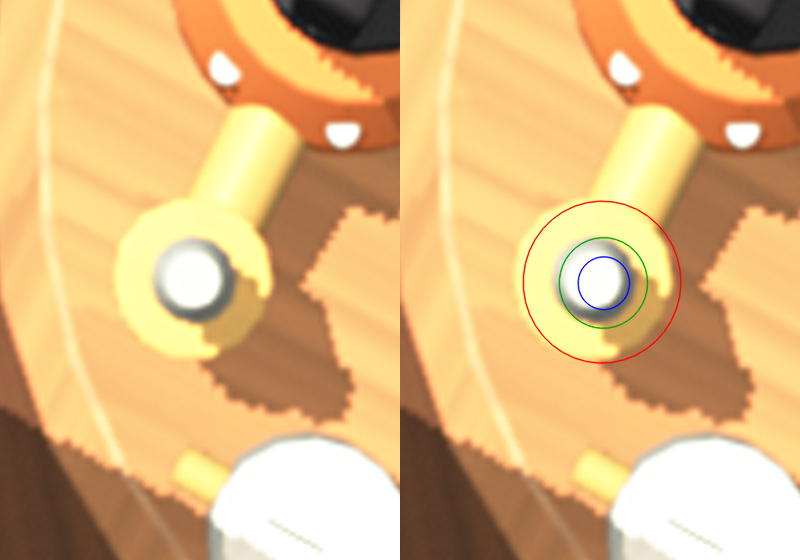

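Call:
drive_tool(motion=[0.6, 0, 0.2, 0, 0, 0, -1, 0.6, 0, 0.2, 0, 0, 0, -1, 0.6, 0, 0.2, 0, 0, 0, -1, 0.57, 0, 0.2, 0, 0, 0, -1, 0, 0, 0.2, 0, 0, 0, -1])

```text
time: 44.97
position: [461.4, -11.8, 134.7]
tool_rot: [-0.0, 0.759, 0.651, 0.0]
wrist_force: [-0.8, -0.8, -1.0]
grip_width: 35.6
gripper_force: 30.0
```

Call:
drive_tool(motion=[0, 0, 0, 0, 0, 0, -1, 0, 0, 0, 0, 0, 0, -1, 0, 0, 0, 0, 0, 0, -1])

```text
time: 45.22
position: [461.5, -15.2, 135.1]
tool_rot: [0.0, 0.76, 0.649, -0.0]
wrist_force: [0.1, 0.2, 0.1]
grip_width: 35.7
gripper_force: 30.0
```

```bash
python3 to.py 461.3 -14.5 80
```

```text
t 45.2 pos [461.5 -15.2 135.1] phi -9.0 tilt [ 0. -0. -1.] j [-0.16  0.4   1.85 -0.    0.89 -0.01] F [0.1 0.2 0.1] T [ 0.03 -0.04 -0.07] w 35.7 gf 30.0
shift total [ 0.02 -0.01  1.84] turn z []
```

Call:
drive_tool(motion=[0.02, 0, 0.35, 0, 0, 0, -1, 0, 0, 0.35, 0, 0, 0, -1, 0, 0, 0.3, 0, 0, 0, -1, 0, 0, 0.3, 0, 0, 0, -1, 0, 0, 0, 0, 0, 0, -1])

```text
time: 45.63
position: [460.9, -14.6, 94.7]
tool_rot: [-0.001, 0.761, 0.649, -0.001]
wrist_force: [-0.3, 0.1, -1.2]
grip_width: 35.7
gripper_force: 30.0
```

```bash
python3 to.py 461.3 -14.5 80
```

```text
t 45.6 pos [460.9 -14.6  94.7] phi -9.0 tilt [-0.002  0.    -1.   ] j [-0.16  0.47  1.89 -0.    0.78 -0.  ] F [-0.3  0.1 -1.2] T [-0.04  0.06  0.01] w 35.7 gf 30.0
shift total [0.   0.01 0.49] turn z []
```

Call:
drive_tool(motion=[0, 0, 0.25, 0, 0, 0, -1, 0, 0, 0.2, 0, 0, 0, -1, 0, 0, 0, 0, 0, 0, -1])

```text
time: 45.88
position: [461.7, -14.4, 81.8]
tool_rot: [-0.0, 0.76, 0.649, -0.0]
wrist_force: [0.0, -0.3, -0.9]
grip_width: 35.5
gripper_force: 30.0
```

```bash
python3 to.py 461.3 -14.5 80
```

```text
t 45.9 pos [461.7 -14.4  81.8] phi -9.0 tilt [-0. -0. -1.] j [-0.16  0.5   1.9  -0.    0.74 -0.  ] F [ 0.  -0.3 -0.9] T [-0.03 -0.03 -0.03] w 35.5 gf 30.0
shift total [-0.   -0.01  0.06] turn z []
```

Call:
drive_tool(motion=[0, 0, 0.1, 0, 0, 0, -1, 0, 0, 0, 0, 0, 0, -1, 0, 0, 0, 0, 0, 0, -1])

```text
time: 46.13
position: [461.7, -14.4, 79.8]
tool_rot: [0.0, 0.76, 0.649, 0.0]
wrist_force: [-2.7, -0.1, 13.0]
grip_width: 35.9
gripper_force: 30.0
```

Call:
drive_tool(motion=[0, 0, 0.05, 0, 0, 0, -1, 0, 0, 0, 0, 0, 0, -1])

```text
time: 46.3
position: [461.7, -14.4, 78.9]
tool_rot: [0.0, 0.76, 0.65, 0.0]
wrist_force: [-6.3, 0.0, 30.0]
grip_width: 35.6
gripper_force: 30.0
```

Call:
drive_tool(motion=[0, 0, 0, 0, 0, 0, 0.1, 0, 0, 0, 0, 0, 0, 0.1, 0, 0, 0, 0, 0, 0, 0.1, 0, 0, -0.5, 0, 0, 0, 0.1, 0, 0, -1, 0, 0, 0, 0.1])

```text
time: 46.72
position: [460.0, -14.2, 121.2]
tool_rot: [-0.002, 0.76, 0.649, -0.002]
wrist_force: [-0.1, -0.3, -0.9]
grip_width: 50.5
gripper_force: 0.0
```

Call:
drive_tool(motion=[0, 0, -1, 0, 0, 0, 0.6, 0, 0, -1, 0, 0, 0, 0.6, 0, 0, 0, 0, 0, 0, 0.6])

```text
time: 46.97
position: [463.8, -14.7, 187.4]
tool_rot: [0.003, 0.76, 0.649, 0.002]
wrist_force: [0.9, 0.2, 0.1]
grip_width: 67.2
gripper_force: 0.0
```

```bash
python3 to.py 434 306 180; python3 -c "
from hex import *
s=snap('scene')
for r in outline_of('nut_1',s): print('scene',round(r['confidence'],2),cen(r).round(),onz(s,cen(r),11).round(),onz(s,cen(r),66).round())
d=snap('side')
for r in outline_of('nut_1',d): print('side',round(r['confidence'],2),cen(r).round(),onz(d,cen(r),11).round(),onz(d,cen(r),66).round())
"
```

```text
t 47.0 pos [463.8 -14.7 187.4] phi -9.0 tilt [ 0.007 -0.001 -1.   ] j [-0.16  0.32  1.79  0.    1.02 -0.  ] F [0.9 0.2 0.1] T [-0.01 -0.06 -0.01] w 67.2 gf 0.0
shift total [10.4  -2.66  0.23] turn z []
scene 0.64 [387. 230.] [445. 378.  11.] [486. 385.  66.]
scene 0.53 [269. 165.] [422. -41.  11.] [464. -14.  66.]
scene 0.51 [364. 241.] [515. 336.  11.] [552. 345.  66.]
scene 0.43 [262. 228.] [635.  74.  11.] [667.  96.  66.]
side 0.72 [226. 235.] [482.  19.  11.] [456. -19.  66.]
side 0.51 [161. 154.] [512. 333.  11.] [484. 274.  66.]
side 0.48 [129. 156.] [445. 377.  11.] [422. 314.  66.]
side 0.42 [269. 168.] [695. 127.  11.] [654.  82.  66.]
```

Call:
drive_tool(motion=[0.87, -0.22, 0, 0, 0, 0, 0.6, 0.87, -0.22, 0, 0, 0, 0, 0.6, 0.87, -0.22, 0, 0, 0, 0, 0.6, 0.87, -0.22, 0, 0, 0, 0, 0.6, 0.87, -0.22, 0, 0, 0, 0, 0.6])

```text
time: 47.58
position: [448.4, 120.8, 181.6]
tool_rot: [-0.001, 0.761, 0.649, -0.001]
wrist_force: [0.4, -0.7, -0.5]
grip_width: 72.7
gripper_force: 0.0
```

Call:
drive_tool(motion=[0.87, -0.22, 0, 0, 0, 0, 0.6, 0.87, -0.22, 0, 0, 0, 0, 0.6, 0.87, -0.22, 0, 0, 0, 0, 0.6, 0.87, -0.22, 0, 0, 0, 0, 0.6, 0.87, -0.22, 0, 0, 0, 0, 0.6])

```text
time: 48.0
position: [436.2, 254.8, 181.4]
tool_rot: [-0.0, 0.76, 0.649, -0.001]
wrist_force: [1.0, 0.4, 0.6]
grip_width: 73.2
gripper_force: 0.0
```

Call:
drive_tool(motion=[0.87, -0.22, 0, 0, 0, 0, 0.6, 0.87, -0.22, 0, 0, 0, 0, 0.6, 0, 0, 0, 0, 0, 0, 0.6, 0, 0, 0, 0, 0, 0, 0.6, 0, 0, 0, 0, 0, 0, 0.6])

```text
time: 48.42
position: [431.7, 306.7, 181.8]
tool_rot: [-0.0, 0.76, 0.65, -0.001]
wrist_force: [0.4, -0.3, -0.2]
grip_width: 72.8
gripper_force: 0.0
```

```bash
python3 to.py 446 378 22; python3 - <<'E'
from hex import *
p=snap('wrist','n4.png'); nuts(p); goldnuts(p)
E
```

```text
t 48.4 pos [431.7 306.7 181.8] phi -9.0 tilt [-0.002 -0.001 -1.   ] j [ 0.51  0.42  1.64 -0.    1.09  0.66] F [ 0.4 -0.3 -0.2] T [0.02 0.02 0.02] w 72.8 gf 0.0
shift total [2.43 0.11 5.32] turn z []
nut 0.84 [336. 140.] hsv [146. 130. 244.] xy [514.6 337.3] flat -13.3 miss 0.026
nut 0.79 [263. 107.] hsv [ 30.  69. 255.] xy [447.4 380.1] flat 29.0 miss 0.024
 gold [243  87  42  41 761] [264. 108.] [449. 379.]
 gold [406 245  10  47 175] [411. 269.] [588. 178.]
```

Call:
drive_tool(motion=[0, 0, 0, 0, 0, -1, 0.6, 0, 0, 0, 0, 0, -1, 0.6, 0, 0, 0, 0, 0, -1, 0.6, 0, 0, 0, 0, 0, -1, 0.6, 0, 0, 0, 0, 0, -1, 0.6])

```text
time: 48.93
position: [432.5, 306.3, 182.8]
tool_rot: [-0.0, 0.635, 0.772, -0.0]
wrist_force: [-0.1, 0.3, 0.0]
grip_width: 72.9
gripper_force: 0.0
```

Call:
drive_tool(motion=[0, 0, 0, 0, 0, -1, 0.6, 0, 0, 0, 0, 0, -1, 0.6, 0, 0, 0, 0, 0, -1, 0.6, 0, 0, 0, 0, 0, -1, 0.6, 0, 0, 0, 0, 0, -1, 0.6])

```text
time: 49.35
position: [432.5, 306.3, 182.8]
tool_rot: [-0.0, 0.492, 0.871, -0.0]
wrist_force: [0.5, 0.7, -0.8]
grip_width: 72.8
gripper_force: 0.0
```

Call:
drive_tool(motion=[0, 0, 0, 0, 0, -1, 0.6, 0, 0, 0, 0, 0, -1, 0.6, 0, 0, 0, 0, 0, -1, 0.6, 0, 0, 0, 0, 0, -1, 0.6, 0, 0, 0, 0, 0, -1, 0.6])

```text
time: 49.77
position: [432.5, 306.3, 182.8]
tool_rot: [-0.0, 0.333, 0.943, -0.0]
wrist_force: [0.5, 0.4, -0.8]
grip_width: 73.2
gripper_force: 0.0
```

Call:
drive_tool(motion=[0, 0, 0, 0, 0, -1, 0.6, 0, 0, 0, 0, 0, -1, 0.6, 0, 0, 0, 0, 0, -1, 0.6, 0, 0, 0, 0, 0, -1, 0.6, 0, 0, 0, 0, 0, -1, 0.6])

```text
time: 50.18
position: [432.5, 306.3, 182.8]
tool_rot: [-0.0, 0.164, 0.986, -0.0]
wrist_force: [-0.2, 0.2, 0.1]
grip_width: 73.0
gripper_force: 0.0
```

Call:
drive_tool(motion=[0, 0, 0, 0, 0, -1, 0.6, 0, 0, 0, 0, 0, -1, 0.6, 0, 0, 0, 0, 0, -1, 0.6, 0, 0, 0, 0, 0, -1, 0.6, 0, 0, 0, 0, 0, -0.5, 0.6])

```text
time: 50.6
position: [432.5, 306.3, 182.8]
tool_rot: [-0.0, 0.007, 1.0, -0.0]
wrist_force: [0.1, -0.3, -0.8]
grip_width: 73.6
gripper_force: 0.0
```

```bash
python3 to.py 447.4 379.8 23 89
```

```text
t 50.6 pos [432.5 306.3 182.8] phi 89.2 tilt [-0. -0. -1.] j [ 0.5   0.42  1.64 -0.    1.09 -1.05] F [ 0.1 -0.3 -0.8] T [ 0.06 -0.05 -0.04] w 73.6 gf 0.0
shift total [-0.46  2.46  5.33] turn z [np.float64(0.04042144103003409)]
shift after turn [-0.45  2.46  5.33]
```

Call:
drive_tool(motion=[-0.11, 0.61, 0.7, 0, 0, 0, 0.6, -0.11, 0.61, 0.7, 0, 0, 0, 0.6, -0.12, 0.61, 0.7, 0, 0, 0, 0.6, -0.11, 0.63, 0.7, 0, 0, 0, 0.6, 0, 0, 0.5, 0, 0, 0, 0.6])

```text
time: 51.02
position: [447.9, 382.5, 82.2]
tool_rot: [0.0, 0.009, 1.0, 0.0]
wrist_force: [-0.9, -0.7, -0.3]
grip_width: 72.9
gripper_force: 0.0
```

Call:
drive_tool(motion=[0, 0, 0.6, 0, 0, 0, 0.6, 0, 0, 0.6, 0, 0, 0, 0.6, 0, 0, 0.5, 0, 0, 0, 0.6, 0, 0, 0.3, 0, 0, 0, 0.6, 0, 0, 0, 0, 0, 0, -1])

```text
time: 51.43
position: [446.6, 379.6, 22.3]
tool_rot: [-0.001, 0.009, 1.0, -0.001]
wrist_force: [-0.4, -0.5, 0.1]
grip_width: 68.8
gripper_force: 0.0
```

Call:
drive_tool(motion=[0, 0, 0, 0, 0, 0, -1, 0, 0, 0, 0, 0, 0, -1, 0, 0, 0, 0, 0, 0, -1, 0, 0, 0, 0, 0, 0, -1, 0, 0, 0, 0, 0, 0, -1])

```text
time: 51.85
position: [447.4, 381.1, 24.5]
tool_rot: [0.0, 0.009, 1.0, 0.0]
wrist_force: [0.3, 0.7, 0.8]
grip_width: 36.1
gripper_force: 5.9
```

Call:
drive_tool(motion=[0, 0, 0, 0, 0, 0, -1, 0, 0, 0, 0, 0, 0, -1, 0, 0, 0, 0, 0, 0, -1, 0, 0, 0, 0, 0, 0, -1])

```text
time: 52.18
position: [447.4, 381.1, 24.5]
tool_rot: [0.0, 0.009, 1.0, 0.0]
wrist_force: [-0.2, -2.2, 6.8]
grip_width: 36.1
gripper_force: 30.0
```

```bash
python3 to.py 447.4 379.8 23 89
```

```text
t 52.2 pos [447.4 381.1  24.5] phi 89.0 tilt [ 0.001  0.    -1.   ] j [ 0.6   0.71  1.63 -0.    0.81 -0.95] F [-0.2 -2.2  6.8] T [-0.14  0.04 -0.02] w 36.1 gf 30.0
shift total [-0.   -0.04  0.05] turn z [np.float64(0.0023922482805431855)]
shift after turn [-0.   -0.04  0.05]
```

Call:
drive_tool(motion=[0, 0, -0.7, 0, 0, 0, -1, 0, 0, -1, 0, 0, 0, -1, 0, 0, -1, 0, 0, 0, -1, 0, 0, -1, 0, 0, 0, -1, 0, 0, -1, 0, 0, 0, -1])

```text
time: 52.6
position: [446.8, 380.7, 166.5]
tool_rot: [-0.0, 0.009, 1.0, -0.0]
wrist_force: [0.7, 0.6, -1.0]
grip_width: 35.5
gripper_force: 30.0
```

```bash
python3 to.py 708 -111 170 89
```

```text
t 52.6 pos [446.8 380.7 166.5] phi 89.0 tilt [-0. -0. -1.] j [ 0.6   0.51  1.52  0.    1.11 -0.95] F [ 0.7  0.6 -1. ] T [ 0.1  -0.01 -0.06] w 35.5 gf 30.0
shift total [ -8.99 -16.24  -0.12] turn z [np.float64(0.0007449562072707749)]
shift after turn [ -8.99 -16.24  -0.12]
```

Call:
drive_tool(motion=[-0.53, -0.95, 0, 0, 0, 0, -1, -0.53, -0.95, 0, 0, 0, 0, -1, -0.53, -0.95, 0, 0, 0, 0, -1, -0.53, -0.95, 0, 0, 0, 0, -1, -0.53, -0.95, 0, 0, 0, 0, -1])

```text
time: 53.02
position: [524.5, 235.7, 165.2]
tool_rot: [0.0, 0.009, 1.0, 0.0]
wrist_force: [-0.0, 1.0, -0.5]
grip_width: 35.8
gripper_force: 30.0
```

Call:
drive_tool(motion=[-0.53, -0.95, 0, 0, 0, 0, -1, -0.53, -0.95, 0, 0, 0, 0, -1, -0.53, -0.95, 0, 0, 0, 0, -1, -0.53, -0.95, 0, 0, 0, 0, -1, -0.53, -0.95, 0, 0, 0, 0, -1])

```text
time: 53.43
position: [601.6, 91.6, 165.1]
tool_rot: [0.0, 0.009, 1.0, 0.0]
wrist_force: [1.2, -0.1, -0.2]
grip_width: 35.8
gripper_force: 30.0
```

Call:
drive_tool(motion=[-0.53, -0.95, 0, 0, 0, 0, -1, -0.53, -0.95, 0, 0, 0, 0, -1, -0.53, -0.95, 0, 0, 0, 0, -1, -0.53, -0.95, 0, 0, 0, 0, -1, -0.53, -0.95, 0, 0, 0, 0, -1])

```text
time: 53.85
position: [678.5, -52.2, 165.0]
tool_rot: [-0.0, 0.009, 1.0, 0.0]
wrist_force: [0.2, 0.6, -0.1]
grip_width: 35.2
gripper_force: 30.0
```

Call:
drive_tool(motion=[-0.53, -0.95, 0, 0, 0, 0, -1, -0.53, -0.95, 0, 0, 0, 0, -1, 0, 0, 0, 0, 0, 0, -1, 0, 0, 0, 0, 0, 0, -1, 0, 0, 0, 0, 0, 0, -1])

```text
time: 54.27
position: [708.5, -107.9, 164.6]
tool_rot: [-0.0, 0.009, 1.0, 0.0]
wrist_force: [-0.2, -0.4, -0.4]
grip_width: 35.5
gripper_force: 30.0
```

```bash
python3 to.py 635.7 -111 135; python3 -c "
from ov import *; import pickle
p=snap('wrist','o2.png'); pickle.dump(p,open('vo2.pkl','wb')); im=cv2.resize(cv2.cvtColor(p['pixels'],cv2.COLOR_RGB2BGR),None,fx=4,fy=4,interpolation=cv2.INTER_CUBIC); raw=im.copy(); draw(p,im,4,{'o':(635.7,-111)},55)
c=(proj(p,(635.7,-111,75))[0]*4).astype(int); c=np.clip(c,[200,280],[1848,1256]);print(c/4); f=lambda a:a[c[1]-280:c[1]+280,c[0]-200:c[0]+200]
cv2.imwrite('pics/o2c.png',np.hstack([f(raw),f(im)]))"
```

```text
t 54.3 pos [ 708.5 -107.9  164.6] phi 89.0 tilt [-0.001  0.    -1.   ] j [-0.23  0.68  1.16  0.    1.29 -1.79] F [-0.2 -0.4 -0.4] T [ 0.1  -0.01 -0.01] w 35.5 gf 30.0
shift total [ 2.42 -0.15  0.99] turn z []
[251.   109.75]
```

View pics/o2c.png

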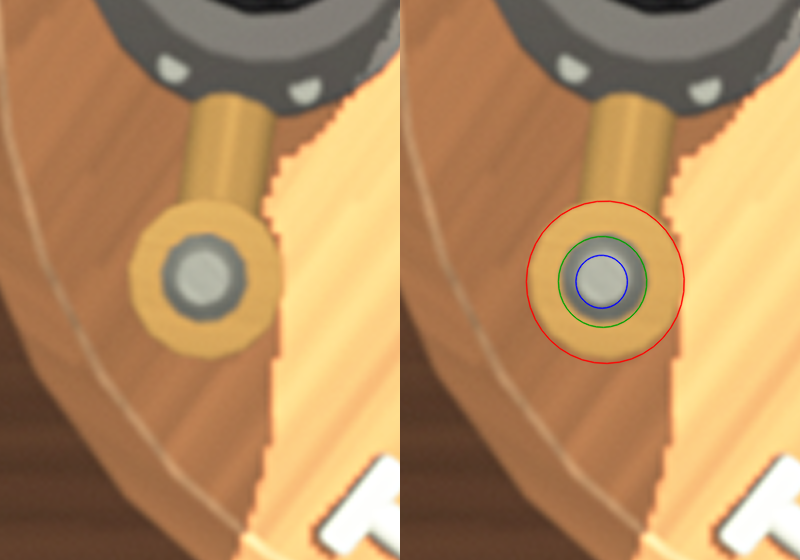

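Call:
drive_tool(motion=[0.6, -0.04, 0.2, 0, 0, 0, -1, 0.6, -0.04, 0.2, 0, 0, 0, -1, 0.6, -0.03, 0.2, 0, 0, 0, -1, 0.64, -0.03, 0.2, 0, 0, 0, -1, 0, 0, 0.2, 0, 0, 0, -1])

```text
time: 54.73
position: [632.1, -109.8, 134.9]
tool_rot: [-0.001, 0.008, 1.0, 0.0]
wrist_force: [0.4, 0.7, -1.3]
grip_width: 35.6
gripper_force: 30.0
```

Call:
drive_tool(motion=[0, 0, 0, 0, 0, 0, -1, 0, 0, 0, 0, 0, 0, -1, 0, 0, 0, 0, 0, 0, -1])

```text
time: 54.98
position: [636.6, -110.8, 135.4]
tool_rot: [0.001, 0.008, 1.0, -0.0]
wrist_force: [0.6, 0.9, -0.2]
grip_width: 35.6
gripper_force: 30.0
```

```bash
python3 to.py 635 -111 80
```

```text
t 55.0 pos [ 636.6 -110.8  135.4] phi 89.0 tilt [ 0.001 -0.    -1.   ] j [-0.26  0.62  1.4   0.    1.13 -1.82] F [ 0.6  0.9 -0.2] T [ 0.12 -0.09 -0.01] w 35.6 gf 30.0
shift total [ 0.06 -0.01  1.85] turn z []
```

Call:
drive_tool(motion=[0.05, 0, 0.35, 0, 0, 0, -1, 0, 0, 0.35, 0, 0, 0, -1, 0, 0, 0.3, 0, 0, 0, -1, 0, 0, 0.3, 0, 0, 0, -1, 0, 0, 0, 0, 0, 0, -1])

```text
time: 55.4
position: [633.0, -110.8, 93.3]
tool_rot: [-0.002, 0.009, 1.0, 0.0]
wrist_force: [0.3, 0.3, -1.1]
grip_width: 35.8
gripper_force: 30.0
```

Call:
drive_tool(motion=[0, 0, 0.25, 0, 0, 0, -1, 0, 0, 0.2, 0, 0, 0, -1, 0, 0, 0, 0, 0, 0, -1])

```text
time: 55.65
position: [634.2, -111.1, 81.6]
tool_rot: [-0.0, 0.009, 1.0, 0.0]
wrist_force: [0.4, -0.3, -0.6]
grip_width: 35.7
gripper_force: 30.0
```

Call:
drive_tool(motion=[0, 0, 0.1, 0, 0, 0, -1, 0, 0, 0, 0, 0, 0, -1, 0, 0, 0, 0, 0, 0, -1])

```text
time: 55.9
position: [634.7, -111.2, 80.5]
tool_rot: [0.001, 0.009, 1.0, -0.0]
wrist_force: [-4.1, 1.6, 15.2]
grip_width: 35.7
gripper_force: 30.0
```

```bash
python3 to.py 635 -111 80
```

```text
t 55.9 pos [ 634.7 -111.2   80.5] phi 89.0 tilt [ 0.002 -0.    -1.   ] j [-0.27  0.68  1.44  0.    1.01 -1.82] F [-4.1  1.6 15.2] T [0.33 0.62 0.02] w 35.7 gf 30.0
shift total [-0.01  0.01  0.02] turn z []
```

Call:
drive_tool(motion=[0, 0, 0, 0, 0, 0, 0.1, 0, 0, 0, 0, 0, 0, 0.1, 0, 0, 0, 0, 0, 0, 0.1, 0, 0, -0.5, 0, 0, 0, 0.1, 0, 0, -1, 0, 0, 0, 0.1])

```text
time: 56.32
position: [632.2, -110.6, 121.7]
tool_rot: [-0.003, 0.009, 1.0, 0.001]
wrist_force: [-0.2, 0.2, -0.4]
grip_width: 49.8
gripper_force: 0.0
```

Call:
drive_tool(motion=[0, 0, -1, 0, 0, 0, 0.6, 0, 0, -1, 0, 0, 0, 0.6, 0, 0, -1, 0, 0, 0, 0.6, 0, 0, -1, 0, 0, 0, 0.6, 0, 0, 0, 0, 0, 0, 0.6])

```text
time: 56.73
position: [636.5, -111.8, 250.5]
tool_rot: [0.004, 0.009, 1.0, -0.001]
wrist_force: [0.5, -0.3, -0.1]
grip_width: 72.5
gripper_force: 0.0
```

```bash
python3 to.py 530 -310 240; python3 -c "
from hex import *
d=snap('side'); s=snap('scene')
P=np.array([(462,-14.5,66),(635,-111,66),(662,99,66)])
for n,p in(('scene',s),('side',d)):
    print(n,'pred',proj(p,P).round().tolist())
    for r in outline_of('nut_1',p): print(round(r['confidence'],2),cen(r).round())
    for t in ('scanner','mat'):
        for r in outline_of(t,p)[:2]: print(t,round(r['confidence'],2),cen(r).round(1),onz(p,cen(r),15).round())
im=lambda p:cv2.resize(cv2.cvtColor(p['pixels'],cv2.COLOR_RGB2BGR),None,fx=3,fy=3,interpolation=cv2.INTER_CUBIC)
def crop(p,X,w,h):
    c=(proj(p,X)[0]*3).astype(int); a=im(p); y=max(c[1]-h,0); x=max(c[0]-w,0); return a[y:y+2*h,x:x+2*w]
a=crop(s,(575,0,50),200,180); b=crop(d,(575,0,50),200,180)
cv2.imwrite('pics/chk.png',np.hstack([a,b]))"
```

```text
t 56.7 pos [ 636.5 -111.8  250.5] phi 89.0 tilt [ 0.008 -0.002 -1.   ] j [-0.27  0.5   1.27 -0.    1.36 -1.82] F [ 0.5 -0.3 -0.1] T [ 0.11 -0.12 -0.01] w 72.5 gf 0.0
shift total [ 3.44 -6.67  0.33] turn z []
scene pred [[269.0, 164.0], [208.0, 188.0], [264.0, 227.0]]
0.72 [277. 182.]
0.6 [363. 241.]
0.45 [262. 228.]
0.43 [208. 189.]
scanner 0.64 [187.8 142.7] [ 489. -316.   15.]
scanner 0.58 [225.7 174.2] [ 531. -130.   15.]
mat 0.87 [180.4 150.7] [ 530. -313.   15.]
side pred [[227.0, 232.0], [322.0, 221.0], [267.0, 163.0]]
0.75 [321. 224.]
0.74 [268. 164.]
0.6 [161. 154.]
0.6 [227. 208.]
0.5 [227. 235.]
scanner 0.86 [325.5 352.1] [ 459. -308.   15.]
mat 0.74 [337.5 358.6] [ 467. -329.   15.]
```

View pics/chk.png

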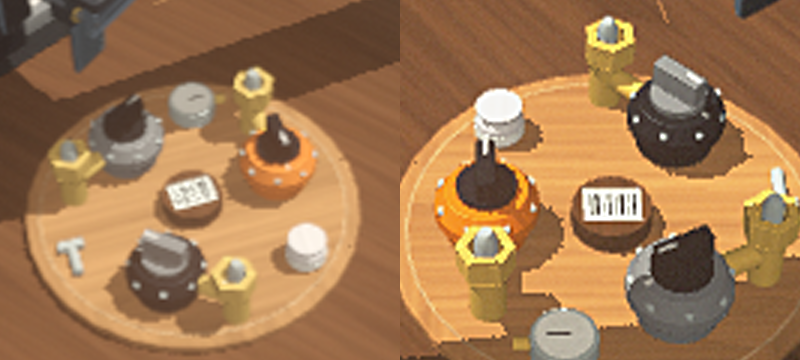

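Call:
drive_tool(motion=[0.49, -0.95, 0, 0, 0, 0, 0.6, 0.49, -0.95, 0, 0, 0, 0, 0.6, 0.49, -0.95, 0, 0, 0, 0, 0.6, 0.49, -0.95, 0, 0, 0, 0, 0.6, 0.49, -0.95, 0, 0, 0, 0, 0.6])

```text
time: 57.55
position: [557.2, -253.3, 243.9]
tool_rot: [-0.0, 0.009, 1.0, 0.0]
wrist_force: [0.3, -0.0, 0.4]
grip_width: 72.9
gripper_force: 0.0
```

Call:
drive_tool(motion=[0.49, -0.95, 0, 0, 0, 0, 0.6, 0.49, -0.95, 0, 0, 0, 0, 0.6, 0, 0, 0, 0, 0, 0, 0.6, 0, 0, 0, 0, 0, 0, 0.6, 0, 0, 0, 0, 0, 0, 0.6])

```text
time: 57.97
position: [527.8, -308.5, 244.0]
tool_rot: [-0.0, 0.009, 1.0, 0.0]
wrist_force: [-0.1, -0.7, 0.4]
grip_width: 73.4
gripper_force: 0.0
```

```bash
cat > scan.py <<'E'
from h import *; import sys
from scipy.optimize import minimize
def parts(x,y,th,z=3):
    c,s=np.cos(th),np.sin(th); f=lambda B:[(x+c*a-s*b,y+s*a+c*b,z+e) for a in B[0] for b in B[1] for e in B[2]]
    return [f(((-72,32),(-17,17),(0,28))),f(((32,74),(-25,25),(0,34)))]
def matp(x,y,th):
    c,s=np.cos(th),np.sin(th); return [[(x+c*a-s*b,y+s*a+c*b,e) for a in(-105,105) for b in(-50,50) for e in(0,3)]]
def mk(p,L):
    m=np.zeros((384*4,512*4),np.uint8)
    for P in L: cv2.fillConvexPoly(m,cv2.convexHull((proj(p,P)*4+1.5).round().astype(np.int32)),1)
    return m[1::4,1::4]>0
def fit(p,reg,model,x0,ths):
    best=None
    vis=np.zeros(reg.shape,bool); vis[:]=True
    def cost(q): m=mk(p,model(*q)); return 1-(m&reg).sum()/max((m|reg).sum(),1)
    for t in ths:
        q=np.array([*x0,t]); r=minimize(cost,q,method='Nelder-Mead',options=dict(initial_simplex=q+np.array([[0,0,0],[10,0,0],[0,10,0],[0,0,.2]])))
        if best is None or r.fun<best.fun: best=r
    return best.x[:2].round(1),np.degrees(best.x[2]).round(1),round(best.fun,3)
if __name__=='__main__':
    for n in sys.argv[1:]:
        p=snap(n,'scan_%s.png'%n)
        for t,mod in(('scanner',parts),('mat',matp)):
            for r in outline_of(t,p)[:2]:
                c=cen(r); x0=onz(p,c,15)[:2]
                if x0[1]>-200: continue
                reg=np.array(r['region'])
                if t=='mat':
                    h=cv2.convexHull(np.argwhere(reg)[:,::-1].astype(np.int32)); m=np.zeros(reg.shape,np.uint8); cv2.fillConvexPoly(m,h,1); reg=m>0
                print(n,t,round(r['confidence'],2),np.round(r['bbox']),fit(p,reg,mod,x0,(-.4,0,.4,3.14)))
E
python3 to.py; python3 scan.py wrist side scene
```

```text
t 58.0 pos [ 527.8 -308.5  244. ] phi 89.0 tilt [-0.     0.001 -1.   ] j [-0.63  0.46  1.36  0.    1.32 -2.18] F [-0.1 -0.7  0.4] T [ 0.13 -0.02  0.  ] w 73.4 gf 0.0
wrist scanner 0.57 [225.  39.  64. 140.] (array([ 454. , -305.8]), np.float64(-13.4), np.float64(0.038))
wrist mat 0.67 [194.  22. 117. 186.] (array([ 464.8, -316.8]), np.float64(-13.8), np.float64(0.024))
side scanner 0.87 [277. 322.  86.  58.] (array([ 450.8, -305.3]), np.float64(-13.2), np.float64(0.059))
side mat 0.74 [266. 320. 129.  64.] (array([ 463.2, -318.2]), np.float64(166.4), np.float64(0.011))
scene scanner 0.71 [175. 122.  42.  32.] (array([ 451.1, -308.5]), np.float64(-11.1), np.float64(0.1))
scene mat 0.82 [162. 119.  62.  45.] (array([ 464.9, -318.3]), np.float64(-13.8), np.float64(0.027))
```

View pics/scan_wrist.png

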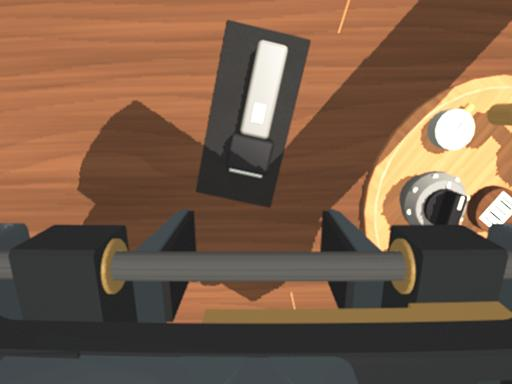

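```bash
python3 to.py 461.8 -307.7 80 76.6; python3 - <<'E'
from fit import *
s=snap('scene');d=snap('side')
for n,p in (('v1',v[0]),('v2',v[1]),('scene',s),('side',d)):
    g=cv2.cvtColor(p['pixels'],cv2.COLOR_RGB2HSV); c=proj(p,(581.5,-6,32))[0]; m=(g[...,1]<70)&(g[...,2]>140)
    yy,xx=np.mgrid[:384,:512]; R0={'v1':26,'v2':26}.get(n,16); m&=(np.hypot(xx-c[0],yy-c[1])<R0)
    h=cv2.minAreaRect(np.argwhere(m)[:,::-1].astype(np.float32)); print(n,h,onz(p,h[0],32).round(1))
E
```

```text
t 58.4 pos [ 528.  -308.5  244.4] phi 89.0 tilt [ 0. -0. -1.] j [-0.63  0.46  1.36  0.    1.32 -2.18] F [-0.2  0.1  0.7] T [ 0.08 -0.06  0.02] w 72.8 gf 0.0
shift total [ 2.21 -0.01  5.48] turn z [np.float64(3.1073483161862185)]
shift after turn [ 2.15 -0.49  5.48]
v1 ((269.70770263671875, 93.6615219116211), (34.73149871826172, 25.434680938720703), 37.87498474121094) [580.   -6.2  32. ]
v2 ((174.12716674804688, 98.82658386230469), (35.80438232421875, 24.729755401611328), 36.25383758544922) [579.4  -6.7  32. ]
scene ((245.99237060546875, 200.60659790039062), (13.501644134521484, 22.26763916015625), 49.08561706542969) [592.1  -9.9  32. ]
side ((268.5, 216.0), (10.0, 19.0), 90.0) [577.6  -8.8  32. ]
```

Call:
drive_tool(motion=[0, 0, 0, 0, 0, 1, 0.6, 0, 0, 0, 0, 0, 1, 0.6, 0, 0, 0, 0, 0, 1, 0.6, 0, 0, 0, 0, 0, 0.1, 0.6])

```text
time: 58.85
position: [527.8, -308.8, 244.4]
tool_rot: [0.0, 0.118, 0.993, -0.0]
wrist_force: [0.3, -0.5, -0.0]
grip_width: 72.8
gripper_force: 0.0
```

```bash
python3 to.py 461.8 -307.7 80 76.6
```

```text
t 58.9 pos [ 527.8 -308.8  244.4] phi 76.4 tilt [ 0. -0. -1.] j [-0.63  0.46  1.36 -0.    1.32 -1.96] F [ 0.3 -0.5 -0. ] T [ 0.08 -0.03  0.01] w 72.8 gf 0.0
shift total [ 2.15 -0.48  5.48] turn z [np.float64(-0.05227716688033013)]
shift after turn [ 2.15 -0.47  5.48]
```

Call:
drive_tool(motion=[0.54, -0.12, 0.9, 0, 0, 0, 0.6, 0.54, -0.12, 0.9, 0, 0, 0, 0.6, 0.54, -0.12, 0.9, 0, 0, 0, 0.6, 0.53, -0.12, 0.9, 0, 0, 0, 0.6, 0, 0, 0.9, 0, 0, 0, 0.6])

```text
time: 59.27
position: [459.1, -307.4, 108.5]
tool_rot: [-0.001, 0.116, 0.993, 0.0]
wrist_force: [0.4, -0.8, -0.1]
grip_width: 73.0
gripper_force: 0.0
```

Call:
drive_tool(motion=[0, 0, 0.8, 0, 0, 0, 0.6, 0, 0, 0.5, 0, 0, 0, 0.6, 0, 0, 0, 0, 0, 0, 0.6, 0, 0, 0, 0, 0, 0, 0.6])

```text
time: 59.6
position: [461.6, -307.7, 70.3]
tool_rot: [-0.001, 0.116, 0.993, 0.0]
wrist_force: [-0.5, -0.0, 0.4]
grip_width: 73.2
gripper_force: 0.0
```

```bash
python3 scan.py side; python3 to.py 461.8 -307.7 26 76.6
```

```text
side scanner 0.78 [281. 329.  54.  49.] (array([ 386.6, -300.6]), np.float64(2.7), np.float64(0.428))
side mat 0.96 [267. 328. 125.  56.] (array([ 460.2, -317.7]), np.float64(-13.2), np.float64(0.157))
t 59.8 pos [ 462.4 -308.4   71.7] phi 76.6 tilt [ 0.002 -0.001 -1.   ] j [-0.7   0.6   1.68 -0.    0.86 -2.03] F [0.4 0.4 0.6] T [ 0.13 -0.05 -0.03] w 72.9 gf 0.0
shift total [0.03 0.02 1.52] turn z [np.float64(0.01060709437787466)]
shift after turn [0.03 0.02 1.52]
```

Call:
drive_tool(motion=[0.03, 0.02, 0.6, 0, 0, 0, 0.6, 0, 0, 0.5, 0, 0, 0, 0.6, 0, 0, 0.42, 0, 0, 0, 0.6, 0, 0, 0, 0, 0, 0, -1, 0, 0, 0, 0, 0, 0, -1])

```text
time: 60.17
position: [461.2, -307.2, 25.5]
tool_rot: [0.0, 0.116, 0.993, -0.0]
wrist_force: [0.3, 0.3, -0.1]
grip_width: 62.3
gripper_force: 0.0
```

Call:
drive_tool(motion=[0, 0, 0, 0, 0, 0, -1, 0, 0, 0, 0, 0, 0, -1, 0, 0, 0, 0, 0, 0, -1, 0, 0, 0, 0, 0, 0, -1, 0, 0, 0, 0, 0, 0, -1])

```text
time: 60.58
position: [461.3, -307.3, 25.4]
tool_rot: [0.0, 0.117, 0.993, -0.0]
wrist_force: [-0.5, 0.4, 7.9]
grip_width: 33.7
gripper_force: 30.0
```

Call:
drive_tool(motion=[0, 0, 0, 0, 0, 0, -1, 0, 0, 0, 0, 0, 0, -1, 0, 0, 0, 0, 0, 0, -1, 0, 0, 0, 0, 0, 0, -1])

```text
time: 60.92
position: [461.2, -307.3, 25.4]
tool_rot: [0.0, 0.117, 0.993, -0.0]
wrist_force: [-0.4, 1.6, 7.4]
grip_width: 34.2
gripper_force: 30.0
```

```bash
python3 to.py 461.8 -307.7 26 76.6; python3 - <<'E'
# centre of circle 
import numpy as np
P=np.array([(505,43.2),(564.8,-98.5),(674.2,27.3)]);A=np.c_[2*P,np.ones(3)];s=np.linalg.solve(A,(P**2).sum(1));print(s[:2],np.sqrt(s[2]+(s[:2]**2).sum()))
E
```

```text
t 60.9 pos [ 461.2 -307.3   25.4] phi 76.6 tilt [ 0.001 -0.    -1.   ] j [-0.7   0.68  1.71  0.    0.75 -2.03] F [-0.4  1.6  7.4] T [ 0.26  0.14 -0.07] w 34.2 gf 30.0
shift total [-0.02 -0.01 -0.02] turn z [np.float64(-0.000761976211471449)]
shift after turn [-0.02 -0.01 -0.02]
[585.70395508  -6.20979877] 94.62799046991165
```

```bash
python3 - <<'E'
from h import *
s=snap('scene');d=snap('side')
a=proj(s,(575,0,50))[0]+np.array([-8,13])/3; b=proj(d,(575,0,50))[0]+np.array([12,25])/3
print(onz(s,a,32).round(1),onz(d,b,32).round(1),tri([(s,a),(d,b)]))
E
```

```text
[580.9  -5.9  32. ] [577.2 -11.9  32. ] (array([579.05087873,  -8.42109466,  27.96131607]), [0.9, 0.9])
```

Call:
drive_tool(motion=[0, 0, -0.4, 0, 0, 0, -1, 0, 0, -0.6, 0, 0, 0, -1, 0, 0, -0.8, 0, 0, 0, -1, 0, 0, -0.8, 0, 0, 0, -1, 0, 0, -0.6, 0, 0, 0, -1])

```text
time: 61.43
position: [461.1, -307.1, 122.6]
tool_rot: [0.0, 0.117, 0.993, -0.0]
wrist_force: [0.6, -0.3, -1.7]
grip_width: 33.9
gripper_force: 30.0
```

Call:
drive_tool(motion=[0, 0, -0.4, 0, 0, 0, -1, 0, 0, 0, 0, 0, 0, -1, 0, 0, 0, 0, 0, 0, -1])

```text
time: 61.68
position: [461.1, -307.1, 133.0]
tool_rot: [0.0, 0.117, 0.993, -0.0]
wrist_force: [-0.6, 0.1, -2.6]
grip_width: 34.1
gripper_force: 30.0
```

```bash
python3 to.py 461 -80 118 123
```

```text
t 61.7 pos [ 461.1 -307.1  133. ] phi 76.6 tilt [ 0.001 -0.001 -1.   ] j [-0.7   0.51  1.63 -0.    0.99 -2.03] F [-0.6  0.1 -2.6] T [ 0.14 -0.06  0.01] w 34.1 gf 30.0
shift total [1.76 7.36 0.49] turn z [np.float64(-11.599225811584034)]
shift after turn [-4.12  6.35  0.5 ]
```

Call:
drive_tool(motion=[0, 0, 0, 0, 0, -1, -1, 0, 0, 0, 0, 0, -1, -1, 0, 0, 0, 0, 0, -1, -1, 0, 0, 0, 0, 0, -1, -1, 0, 0, 0, 0, 0, -1, -1])

```text
time: 62.1
position: [460.4, -306.6, 131.3]
tool_rot: [-0.001, -0.059, 0.998, 0.001]
wrist_force: [-0.8, -0.3, -1.4]
grip_width: 33.6
gripper_force: 30.0
```

Call:
drive_tool(motion=[0, 0, 0, 0, 0, -1, -1, 0, 0, 0, 0, 0, -1, -1, 0, 0, 0, 0, 0, -1, -1, 0, 0, 0, 0, 0, -1, -1, 0, 0, 0, 0, 0, -1, -1])

```text
time: 62.52
position: [460.4, -306.6, 131.3]
tool_rot: [-0.001, -0.232, 0.973, 0.001]
wrist_force: [-0.2, 1.4, -2.4]
grip_width: 34.0
gripper_force: 30.0
```

Call:
drive_tool(motion=[0, 0, 0, 0, 0, -1, -1, 0, 0, 0, 0, 0, -0.6, -1, 0, 0, 0, 0, 0, 0, -1])

```text
time: 62.77
position: [460.4, -306.6, 131.5]
tool_rot: [-0.001, -0.285, 0.959, 0.001]
wrist_force: [0.8, 0.9, -2.2]
grip_width: 34.1
gripper_force: 30.0
```

```bash
python3 to.py 462.4 -83.3 115.4 123
```

```text
t 62.8 pos [ 460.4 -306.6  131.5] phi 123.1 tilt [-0.002  0.001 -1.   ] j [-0.7   0.51  1.64 -0.    0.99 -2.84] F [ 0.8  0.9 -2.2] T [ 0.15 -0.01 -0.03] w 34.1 gf 30.0
shift total [-4.12  6.2   0.55] turn z [np.float64(0.03140498947740866)]
shift after turn [-4.11  6.21  0.54]
```

Eight rows: (-0.515, 0.775), then down.

Call:
drive_tool(motion=[-0.4, 0.6, 0, 0, 0, 0, -1, -0.52, 0.78, 0, 0, 0, 0, -1, -0.52, 0.78, 0, 0, 0, 0, -1, -0.52, 0.78, 0, 0, 0, 0, -1, -0.52, 0.78, 0, 0, 0, 0, -1])

```text
time: 63.18
position: [461.9, -171.6, 132.0]
tool_rot: [-0.0, -0.283, 0.959, 0.0]
wrist_force: [1.1, -0.1, -2.2]
grip_width: 34.0
gripper_force: 30.0
```

Call:
drive_tool(motion=[-0.52, 0.78, 0, 0, 0, 0, -1, -0.52, 0.78, 0, 0, 0, 0, -1, -0.4, 0.6, 0.15, 0, 0, 0, -1, -0.2, 0.32, 0.2, 0, 0, 0, -1, 0, 0, 0.2, 0, 0, 0, -1])

```text
time: 63.6
position: [462.7, -81.9, 115.4]
tool_rot: [-0.001, -0.284, 0.959, 0.0]
wrist_force: [0.1, -0.3, -2.5]
grip_width: 33.9
gripper_force: 30.0
```

Call:
drive_tool(motion=[0, 0, 0, 0, 0, 0, -1, 0, 0, 0, 0, 0, 0, -1])

```text
time: 63.77
position: [463.2, -84.5, 115.7]
tool_rot: [-0.0, -0.284, 0.959, 0.0]
wrist_force: [0.0, -0.3, -1.4]
grip_width: 34.3
gripper_force: 30.0
```

```bash
python3 to.py 462.4 -83.3 115.4 123
```

```text
t 63.8 pos [463.2 -84.5 115.7] phi 123.0 tilt [-0.001  0.    -1.   ] j [-0.31  0.45  1.85 -0.    0.85 -2.45] F [ 0.  -0.3 -1.4] T [ 0.13 -0.02  0.  ] w 34.3 gf 30.0
shift total [0.   0.05 0.01] turn z [np.float64(-0.010971166489291306)]
shift after turn [0.   0.05 0.01]
```

Call:
drive_tool(motion=[0, 0.05, 0, 0, 0, 0, -1, 0, 0, 0, 0, 0, 0, -1, 0, 0, 0, 0, 0, 0, -1, 0, 0, 0, 0, 0, 0, -1, 0, 0, 0, 0, 0, 0, -1])

```text
time: 64.18
position: [462.6, -82.8, 116.5]
tool_rot: [0.0, -0.284, 0.959, -0.0]
wrist_force: [0.8, 0.6, -1.3]
grip_width: 33.8
gripper_force: 30.0
```

```bash
python3 to.py 462.4 -83.3 115.4 123; python3 - <<'E'
from scan import *
o=[];psi=np.radians(33); org=np.array([462.4,-83.3])-7.35*np.array([np.cos(psi),np.sin(psi)])
for n in('side','scene'):
    p=snap(n); reg=[r for r in outline_of('scanner',p)]
    for r in reg: print(n,round(r['confidence'],2),cen(r).round(), 'pred',proj(p,(*org,107))[0].round())
    im=cv2.resize(cv2.cvtColor(p['pixels'],cv2.COLOR_RGB2BGR),None,fx=3,fy=3,interpolation=cv2.INTER_CUBIC)
    for P in parts(*org,psi,93):
        q=(proj(p,P)*3).astype(int)
        for i in range(8):
            for k in(1,2,4):
                j=i^k
                if j>i: cv2.line(im,tuple(map(int,q[i])),tuple(map(int,q[j])),(0,0,255),1)
    b=np.array([*(org+73.5*np.array([np.cos(psi),np.sin(psi)])),106]); q=(proj(p,[b,(580,-7,32)])*3).astype(int); cv2.line(im,tuple(map(int,q[0])),tuple(map(int,q[1])),(255,0,0),1)
    c=(proj(p,(500,-60,80))[0]*3).astype(int); o.append(im[c[1]-250:c[1]+250,c[0]-200:c[0]+200])
cv2.imwrite('pics/aim.png',np.hstack(o))
E
```

```text
t 64.2 pos [462.6 -82.8 116.5] phi 123.0 tilt [ 0. -0. -1.] j [-0.3   0.44  1.85  0.    0.84 -2.45] F [ 0.8  0.6 -1.3] T [ 0.14  0.02 -0.05] w 33.8 gf 30.0
shift total [ 0.02 -0.01  0.04] turn z [np.float64(-0.006189905035490995)]
shift after turn [ 0.02 -0.01  0.04]
side 0.62 [241. 252.] pred [247. 243.]
side 0.33 [280. 246.] pred [247. 243.]
```

View pics/aim.png

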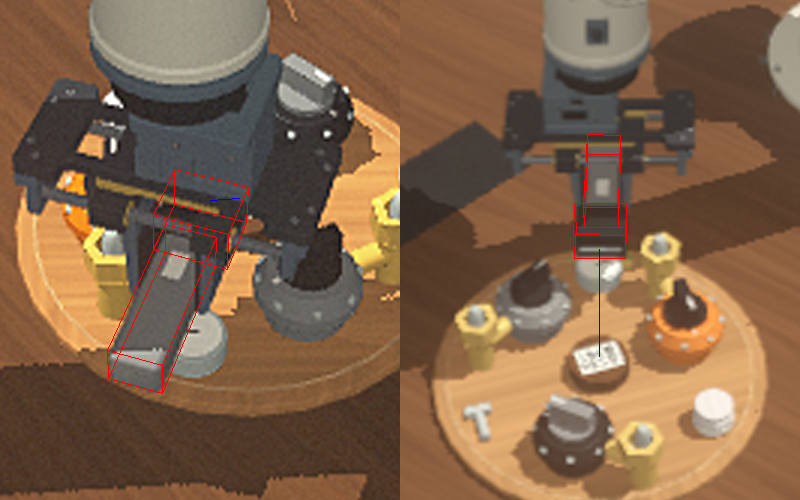

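Call:
drive_tool(motion=[0, 0, 0.03, 0, 0, 0, -1, 0, 0, 0, 0, 0, 0, -1, 0, 0, 0, 0, 0, 0, -1, 0, 0, 0, 0, 0, 0, -1, 0, 0, 0, 0, 0, 0, -1])

```text
time: 64.8
position: [462.5, -82.5, 115.4]
tool_rot: [-0.0, -0.284, 0.959, 0.0]
wrist_force: [-0.3, -0.4, -1.9]
grip_width: 33.5
gripper_force: 30.0
```

Call:
drive_tool(motion=[0, 0, 0, 0, 0, 0, -1, 0, 0, 0, 0, 0, 0, -1, 0, 0, 0, 0, 0, 0, -1, 0, 0, 0, 0, 0, 0, -1, 0, 0, 0, 0, 0, 0, -1])

```text
time: 65.22
position: [462.5, -82.5, 115.4]
tool_rot: [-0.0, -0.284, 0.959, 0.0]
wrist_force: [1.1, -1.1, -1.6]
grip_width: 33.8
gripper_force: 30.0
```

Call:
drive_tool(motion=[0, 0, 0, 0, 0, 0, -1, 0, 0, 0, 0, 0, 0, -1, 0, 0, 0, 0, 0, 0, -1, 0, 0, 0, 0, 0, 0, -1, 0, 0, 0, 0, 0, 0, -1])

```text
time: 65.63
position: [462.5, -82.5, 115.4]
tool_rot: [-0.0, -0.284, 0.959, -0.0]
wrist_force: [-0.1, 0.4, -3.3]
grip_width: 33.6
gripper_force: 30.0
```

Call:
drive_tool(motion=[0, 0, 0, 0, 0, 0, -1, 0, 0, 0, 0, 0, 0, -1, 0, 0, 0, 0, 0, 0, -1, 0, 0, 0, 0, 0, 0, -1, 0, 0, 0, 0, 0, 0, -1])

```text
time: 66.05
position: [462.5, -82.5, 115.4]
tool_rot: [-0.0, -0.284, 0.959, 0.0]
wrist_force: [-0.3, -0.4, -2.4]
grip_width: 33.5
gripper_force: 30.0
```

Call:
drive_tool(motion=[0, 0, 0, 0, 0, 0, -1, 0, 0, 0, 0, 0, 0, -1, 0, 0, 0, 0, 0, 0, -1, 0, 0, 0, 0, 0, 0, -1, 0, 0, 0, 0, 0, 0, -1])

```text
time: 66.47
position: [462.5, -82.5, 115.4]
tool_rot: [-0.0, -0.284, 0.959, -0.0]
wrist_force: [-0.3, 0.7, -1.8]
grip_width: 33.9
gripper_force: 30.0
```

```bash
python3 to.py 472 -319.5 130 76.2; python3 -c "
from h import *
for n in ('side','scene'):
    p=snap(n)
    for r in outline_of('scanner',p)[:1]: print(n,r['bbox'],cen(r))"
```

```text
t 66.5 pos [462.5 -82.5 115.4] phi 123.0 tilt [-0. -0. -1.] j [-0.3   0.45  1.85 -0.    0.84 -2.45] F [-0.3  0.7 -1.8] T [ 0.14 -0.03  0.02] w 33.9 gf 30.0
shift total [ 4.04 -6.8  -0.49] turn z [np.float64(11.699491692554034)]
shift after turn [-2.19 -7.6  -0.49]
side [225.1, 216.6, 25.3, 62.4] [240.62392241 253.3362069 ]
scene [239.6, 127.7, 18.9, 38.4] [248.98272138 148.7537797 ]
```

Call:
drive_tool(motion=[0, 0, -0.5, 0, 0, 0, -1, 0.4, -0.68, 0, 0, 0, 0, -1, 0.5, -0.85, 0, 0, 0, 0, -1, 0.5, -0.85, 0, 0, 0, 0, -1, 0.5, -0.85, 0, 0, 0, 0, -1])

```text
time: 67.08
position: [467.5, -196.0, 130.6]
tool_rot: [0.0, -0.284, 0.959, -0.0]
wrist_force: [0.5, 0.7, -2.1]
grip_width: 33.8
gripper_force: 30.0
```

Call:
drive_tool(motion=[0.5, -0.85, 0, 0, 0, 0, -1, 0.5, -0.85, 0, 0, 0, 0, -1, 0.5, -0.85, 0, 0, 0, 0, -1, 0.4, -0.65, 0, 0, 0, 0, -1, 0.24, -0.37, 0, 0, 0, 0, -1])

```text
time: 67.5
position: [472.0, -322.2, 130.3]
tool_rot: [0.0, -0.283, 0.959, -0.0]
wrist_force: [0.4, 0.6, -1.4]
grip_width: 33.4
gripper_force: 30.0
```

Call:
drive_tool(motion=[0, 0, 0, 0, 0, 1, -1, 0, 0, 0, 0, 0, 1, -1, 0, 0, 0, 0, 0, 1, -1, 0, 0, 0, 0, 0, 1, -1, 0, 0, 0, 0, 0, 1, -1])

```text
time: 67.92
position: [471.9, -319.0, 130.3]
tool_rot: [-0.0, -0.112, 0.994, 0.0]
wrist_force: [-0.2, -0.1, -1.8]
grip_width: 33.7
gripper_force: 30.0
```

Call:
drive_tool(motion=[0, 0, 0, 0, 0, 1, -1, 0, 0, 0, 0, 0, 1, -1, 0, 0, 0, 0, 0, 1, -1, 0, 0, 0, 0, 0, 1, -1, 0, 0, 0, 0, 0, 1, -1])

```text
time: 68.33
position: [471.9, -319.0, 130.3]
tool_rot: [-0.0, 0.063, 0.998, 0.0]
wrist_force: [0.3, 0.0, -2.5]
grip_width: 34.1
gripper_force: 30.0
```

Call:
drive_tool(motion=[0, 0, 0, 0, 0, 1, -1, 0, 0, 0, 0, 0, 0.7, -1, 0, 0, 0, 0, 0, 0, -1])

```text
time: 68.58
position: [471.9, -319.0, 130.3]
tool_rot: [-0.0, 0.121, 0.993, 0.0]
wrist_force: [0.1, -0.4, -2.2]
grip_width: 34.1
gripper_force: 30.0
```

```bash
python3 to.py 471.9 -319.3 60 76.2; python3 to.py 471.9 -319.3 26|tail -1
```

```text
t 68.6 pos [ 471.9 -319.   130.3] phi 76.1 tilt [-0.  0. -1.] j [-0.7   0.53  1.6   0.    1.01 -2.03] F [ 0.1 -0.4 -2.2] T [ 0.09 -0.02  0.03] w 34.1 gf 30.0
shift total [-0.   -0.01  2.34] turn z [np.float64(-0.0334041011824695)]
shift after turn [-0.   -0.01  2.34]
shift total [-0.   -0.01  3.48] turn z []
```

Call:
drive_tool(motion=[0, -0.01, 0.7, 0, 0, 0, -1, 0, 0, 0.8, 0, 0, 0, -1, 0, 0, 0.7, 0, 0, 0, -1, 0, 0, 0.5, 0, 0, 0, -1, 0, 0, 0.3, 0, 0, 0, -1])

```text
time: 69.0
position: [471.3, -319.0, 38.7]
tool_rot: [-0.001, 0.119, 0.993, 0.001]
wrist_force: [-0.5, 0.8, -1.8]
grip_width: 33.9
gripper_force: 30.0
```

Call:
drive_tool(motion=[0, 0, 0.25, 0, 0, 0, -1, 0, 0, 0.1, 0, 0, 0, -1, 0, 0, 0.1, 0, 0, 0, -1, 0, 0, 0, 0, 0, 0, -1, 0, 0, 0, 0, 0, 0, -1])

```text
time: 69.42
position: [472.2, -320.1, 27.4]
tool_rot: [0.0, 0.12, 0.993, -0.0]
wrist_force: [0.8, -0.6, -2.4]
grip_width: 33.6
gripper_force: 30.0
```

```bash
python3 to.py 471.9 -319.3 25.4 76.2
```

```text
t 69.4 pos [ 472.2 -320.1   27.4] phi 76.2 tilt [ 0.001 -0.001 -1.   ] j [-0.7   0.69  1.67  0.    0.79 -2.03] F [ 0.8 -0.6 -2.4] T [ 0.08 -0.05 -0.02] w 33.6 gf 30.0
shift total [0.02 0.02 0.07] turn z [np.float64(0.0023891534670497094)]
shift after turn [0.02 0.02 0.07]
```

Call:
drive_tool(motion=[0.02, 0.02, 0.06, 0, 0, 0, -1, 0, 0, 0, 0, 0, 0, -1, 0, 0, 0.03, 0, 0, 0, -1, 0, 0, 0, 0, 0, 0, -1])

```text
time: 69.75
position: [471.6, -319.2, 25.4]
tool_rot: [0.0, 0.12, 0.993, -0.0]
wrist_force: [-4.3, 3.0, 19.0]
grip_width: 33.9
gripper_force: 30.0
```

Call:
drive_tool(motion=[0, 0, 0, 0, 0, 0, 0.3, 0, 0, 0, 0, 0, 0, 0.3, 0, 0, 0, 0, 0, 0, 0.6, 0, 0, 0, 0, 0, 0, 0.6, 0, 0, -0.6, 0, 0, 0, 0.6])

```text
time: 70.17
position: [470.3, -318.2, 40.1]
tool_rot: [-0.002, 0.12, 0.993, 0.001]
wrist_force: [-1.3, 0.5, -0.6]
grip_width: 64.3
gripper_force: 0.0
```

Call:
drive_tool(motion=[0, 0, -1, 0, 0, 0, 0.6, 0, 0, -1, 0, 0, 0, 0.6, 0, 0, -1, 0, 0, 0, 0.6, -0.7, 0, -1, 0, 0, 0, 0.6, -1, 0, -0.8, 0, 0, 0, 0.6])

```text
time: 70.58
position: [520.1, -331.1, 188.9]
tool_rot: [-0.0, 0.121, 0.993, -0.0]
wrist_force: [1.9, -1.8, -0.4]
grip_width: 72.9
gripper_force: 0.0
```

Call:
drive_tool(motion=[-0.6, 0, -0.8, 0, 0, 0, 0.6, 0, 0, -0.8, 0, 0, 0, 0.6, 0, 0, 0, 0, 0, 0, 0.6, 0, 0, 0, 0, 0, 0, 0.6])

```text
time: 70.92
position: [539.0, -335.9, 235.2]
tool_rot: [0.001, 0.12, 0.993, -0.001]
wrist_force: [-0.4, 0.1, -1.4]
grip_width: 73.0
gripper_force: 0.0
```

```bash
python3 to.py; python3 scan.py wrist side; python3 -c "
from h import *
P=np.array([(462,-14.5,66),(635,-111,66),(662,99,66)])
for n in('scene','side'):
    p=snap(n); print(n,proj(p,P).round().tolist(),[(round(r['confidence'],2),cen(r).round().tolist()) for r in outline_of('nut_1',p)])"
```

```text
t 70.9 pos [ 539.  -335.9  235.2] phi 76.2 tilt [ 0.002 -0.001 -1.   ] j [-0.65  0.5   1.32 -0.    1.32 -1.98] F [-0.4  0.1 -1.4] T [ 0.12 -0.04 -0.01] w 73.0 gf 0.0
wrist scanner 0.58 [236.  35.  43. 143.] (array([ 463.6, -317.2]), np.float64(-14.2), np.float64(0.057))
wrist mat 0.91 [212.  14.  93. 181.] (array([ 464.8, -317.1]), np.float64(-13.6), np.float64(0.012))
side scanner 0.85 [290. 323.  84.  57.] (array([ 461.6, -317.5]), np.float64(-12.6), np.float64(0.09))
side mat 0.63 [267. 316. 127.  68.] (array([ 462.7, -318.4]), np.float64(166.1), np.float64(0.015))
scene [[269.0, 164.0], [208.0, 188.0], [264.0, 227.0]] [(0.51, [262.0, 229.0]), (0.45, [269.0, 165.0]), (0.45, [208.0, 188.0])]
side [[227.0, 232.0], [322.0, 221.0], [267.0, 163.0]] [(0.63, [226.0, 235.0]), (0.54, [322.0, 223.0]), (0.54, [162.0, 154.0]), (0.44, [268.0, 164.0]), (0.24, [293.0, 235.0])]
```

```bash
python3 -c "
from plant import *
print(job_done())"
```

```text
the job is handed in; nothing more can be done
None
```

The job is handed in: all three knobs are turned to their off stops, all three brass nuts sit on the flanges, and the scanner was held on the label from about 105 mm for over 2 s and then laid back on the middle of its mat. It took about 71 s, and no verdict came back from the hand-in.

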